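Tip the offcuts into the empty bin of the turntable sorter

ROBOT

A 6-joint arm with a two-finger parallel gripper is mounted at the origin on the work surface. World frame = base frame: x ahead of the robot, y to its left, z up, the work surface at z = 0. Lengths are in m, angles in degrees, forces in N, time in s.
With the tool pointing down it reaches from about 0.25 to 0.725 m from the base axis. Payload 9.7 kg.
Tool frame: the origin (TCP) lies between the finger pads; the fingertips stand bot.tcp_to_tips ahead of it and the grasp point (between the pads) lies 2 mm behind it (bot.tcp_to_tips is the distance from the TCP to the fingertips, in m); z points along the fingers, y is the line along which they close (so a half turn about z gives the same grasp; the last joint's range is limited). The gripper opens to 85 mm and grips with 20 to 120 N. Pads are 22 mm wide; open, the fingers measure 114 mm over their backs; the gripper's body (76 mm by 85 mm) begins 54 mm behind the grasp point. The pads swing forward as they close: fully open they stand 13 mm farther back than shut.
Start: joints at [73.396, 4.979, 10.078, 95.1, 0, 90], TCP at [0.157, 0.527, 0.248] pointing down, gripper open.
Joint ranges: [-179.16, 179.16], [-48.56, 103.87], [-65.8, 70.77], [-126.05, 130.52], [-82.76, 87.17], [-180, 180]. Speed limits (degrees/s): [127.2, 127.2, 147.25, 180, 180, 180].

INTERFACE

Orientations are given as [roll, pitch, yaw] about the fixed x, y, z axes, in that order (R = Rz(yaw) Ry(pitch) Rx(roll)).
In Python, from workcell import sensors, camera, camera_params, bot gives the robot as it stands.
- The arm moves only by the tool apply_moves, never from a script. Its argument "motion" is a list of rows, each an object with "jaw": the opening, from -1 (shut) to 1 (fully open); "xyz": the shift along the tool's x, y, z in mm, a list of three; "twist": the turn about the tool's z in rad. A call has 1 to 5 rows; each row is the pose to reach, as a shift and turn from the pose commanded when the call began, along the tool's axes at that moment; what a row does not reach only later rows make up. A row lasts 1/8 s, in which the tool goes at most 62.5 mm and 10.7 degrees, less where a joint would pass 70% of its speed; a pose out of reach is approached as far as the arm can. A call with a gripper value outside its range is refused whole. The fingers move at their own pace and stop on an object; "grip_force" is the grip in N (left out, the last holds). Time passes only in rows, so rows that repeat a pose let the fingers close. It gives the time, the measured TCP pose, the force, the opening and the grip force at its end, in the units of the state.
- sensors.get_obs(): the state, without advancing time (a new reading comes with each control period).
- camera(name): name is "scene" or "side" or "wrist"; returns (picture, depth): 384x512x3 uint8, red, green, blue; 384x512 float32, m along the optical axis (not along the pixel's ray), 0 where there is no reading.
- camera_params(name): a dict with "mtx" (3x3 intrinsics, pixels), "k1" (the pictures are not rectified: a ray, as slopes to the right and down, at radius r is drawn at 1 + k1 r^2 times it, then the intrinsics apply), "rvec" (rotation vector, rad) and "tvec" (3), from world to camera coordinates, as OpenCV has them. Camera axes: x right, y down, z forward; pixel columns grow to the right and rows downward; lengths in m; the calibration is good to about 2 mm. A picture is of the moment at which its call begins: read the wrist's pose just before it. camera_params takes no time and is no camera call; for the wrist camera it gives the pose at the moment of the call.
- bot.job_done(): hands the job in; it is judged then, once.
The state is a dict: "time": time; "q": joint angles; "qd": joint speeds; "joint_efforts": joint torques, N m; "ee_pos": TCP position; "tcp_rot": TCP orientation; "wrist_force": force on the tool from outside, world axes, zero at the start; "torque": the same for the moment, N m; "opening": finger opening in m; "grasp_force": force on a finger pad.
Only numpy, scipy, OpenCV 4.12 (cv2) and the standard library are available. Lean on these libraries where they do the work, as an engineer would, in place of code of your own. Each camera call takes 0.05 s, during which the arm holds its last target. There are 200 camera calls.

TASK

Take the black knob and turn the offcut sorter clockwise until its empty green bin clicks into place facing the red plunger block, then let go of the knob. Pick up the tray by its blue crossbar, tip all four wood offcuts out over its open end into the green bin without touching them with the fingers, and put the empty tray back flat on its rubber mat. Do not lose a piece elsewhere, and leave the other things on the bench where they are.

Things in the scene. Friction and masses are not known exactly. Their poses are not given: they have to be found in the camera images.
- sorter_base: Fixed base of the offcut sorter (plywood turntable); origin on the bench top under the axis. Its -x axis points to the red plunger block (28 x 40 mm, 44 mm tall, 231 mm from the axis), the loading place. Disc above: radius 180 mm, top at z = 30 mm, with four square open bins in a cross, rims at z = 85 mm, and a hub of 20 mm radius up to z = 80 mm
- sorter (a joint): Turntable angle, rad, anticlockwise from above. 0: the green bin is facing the red plunger block, held by a spring detent (snaps in within about 0.08; crossing the bump takes about 6 N at the knob). Detents every quarter turn; in between it stays where it is left. Starts between 0.55 and 1.4, to be turned clockwise to 0
- empty_bin (a point): Centre of the inner floor of the empty green bin, 115 mm from the turntable's axis, 30 mm above the bench; x and y along the bin's sides, x pointing to the axis. Inside 102 x 102 mm, walls 4 mm thick and 55 mm high. The other three bins hold fixed offcuts
- knob (a point): Middle (114 mm above the bench) of the upright black turning knob: cylinder 22 mm in diameter, 28 mm tall (z = 100 to 128 mm), on a 14 mm post on the disc, 150 mm from the axis, 45 degrees clockwise of the green bin seen from above (at joint 0 it lies at x = -106, y = +106 mm in the base's frame)
- tray_mat: Fixed black rubber mat 220 x 150 x 4 mm (x, y, z); origin at the centre of its underside
- tray: Loose open-fronted tray, 160 x 84 mm (x, y), white slick floor 6 mm thick, wooden side walls and back wall 6 mm thick, 40 mm high; open at its -x end. A blue crossbar bridges it from side to side above the floor. Origin at the centre of its underside; about 0.2 kg
- tray_handle (a point): Centre of the tray's blue crossbar, at x = 10, z = 90 mm in the tray's frame. The bar is 20 mm wide along the tray's x, 72 mm long along its y, 24 mm tall (z = 78 to 102 mm), between two uprights 30 mm wide; free space below it. Grip it across x, from above
- tray_lip (a point): Middle of the top edge of the tray's floor at its open end, x = -80, z = 6 mm in the tray's frame. The offcuts begin to slide when the tray is tipped about 25 degrees; 35 to 40 empties it
- chunk_a: loose hardwood offcut, a dark brown block 30 x 24 x 22 mm; origin at the centre of its underside. Starts lying in the tray
- chunk_b: loose hardwood offcut, a reddish block 29 x 25 x 20 mm; origin at the centre of its underside. Starts lying in the tray
- chunk_c: loose hardwood offcut, a pale block 30 x 23 x 24 mm; origin at the centre of its underside. Starts lying in the tray
- chunk_d: loose hardwood offcut, a tan block 28 x 25 x 26 mm; origin at the centre of its underside. Starts lying in the tray
- glue: bystander: white glue bottle, 60 mm diameter, 170 mm tall; origin at the centre of its underside
- screw_jar: bystander: amber jar, 70 mm diameter, 85 mm tall; origin at the centre of its underside
- tape_measure: bystander: yellow tape measure 70 x 40 x 62 mm; origin at the centre of its underside
- try_square: bystander: try square, wooden stock 115 x 20 x 18 mm along x, steel blade 150 mm along y; origin under the middle of the stock
- block_plane: bystander: hand plane 160 x 50 mm, 60 mm tall; origin at the centre of its underside
- sanding_block: bystander: cork sanding block 110 x 65 x 28 mm; origin at the centre of its underside

How it is judged:
By the outcome, as a careful person would: the job done as asked, in the order asked, and still so for the second after the job is handed in, with the robot touching nothing.
It also fails if it takes over 72 s, if anything falls off the work surface, if the arm or the gripper's body presses on something with over 40 N, if the wrist force passes 120 N, or if a joint passes its speed limit or range.

## Working session

There is one attempt and no reset: what is moved stays moved. The work goes in short steps, Python scripts to look and compute and a tool call to move; the robot and the scene stay as the last step left them, time stands still between calls to the robot, and variables do not carry over. Pictures are saved under pics/ and viewed, at most 10 in all, crops included, and the job is handed in when it is done.

Besides the shell and the picture viewer there is one more tool, called after "Request:" as name(argument=value, ...) on one line, values as JSON. apply_moves: Moves the arm, as the interface text tells. Its arguments: {"type":"object","properties":{"motion":{"type":"array","items":{"type":"object","properties":{"jaw":{"type":"number"},"xyz":{"type":"array","items":{"type":"number"}},"twist":{"type":"number"}}}},"grip_force":{"type":"number"}},"required":["motion"]}

```bash
ls; mkdir -p pics; cat > h.py <<'E'
import numpy as np, cv2
from workcell import sensors, camera, camera_params, bot
def cloud(n):
    p=camera_params(n); im,d=camera(n)
    v,u=np.mgrid[0:384,0:512]
    K=p['mtx']; k1=p['k1']
    x=cv2.undistortPoints(np.stack([u,v],-1).reshape(-1,1,2).astype(float),np.array(K),np.array([k1,0,0,0.])).reshape(384,512,2)
    P=np.dstack([x*d[...,None],d]).astype(float)
    R=cv2.Rodrigues(np.array(p['rvec']))[0]
    W=(P-np.array(p['tvec']).reshape(3))@R
    W[d==0]=np.nan
    return im,d,W
E
python3 - <<'E'
from h import *
print({k:np.round(v,3).tolist() for k,v in sensors.get_obs().items()},bot.tcp_to_tips)
ims=[]
for n in('scene','side'):
    im,d,W=cloud(n);np.savez('c_'+n,im=im,W=W)
    p=camera_params(n);print(n,-cv2.Rodrigues(np.array(p['rvec']))[0].T@np.array(p['tvec']).reshape(3))
    cv2.imwrite(f'pics/{n}0.png',cv2.resize(im[...,::-1],(768,576)))
E
```

```text
pics
{'time': 0.0, 'q': [73.397, 5.013, 10.033, 95.099, -0.0, 90.001], 'qd': [-0.036, 0.051, -0.084, 0.007, -0.007, -0.057], 'joint_efforts': [0.001, -52.039, 46.481, 0.017, 0.0, 0.0], 'ee_pos': [0.157, 0.527, 0.248], 'tcp_rot': [-179.921, 0.0, 163.396], 'wrist_force': [0.86, 0.515, -0.353], 'torque': [0.002, 0.009, -0.047], 'grasp_force': 0.0, 'opening': 0.086} 0.017
scene [1.15309063 0.34032953 0.98383212]
side [-0.06501232 -0.91032019  0.82214358]
```

View pics/scene0.png

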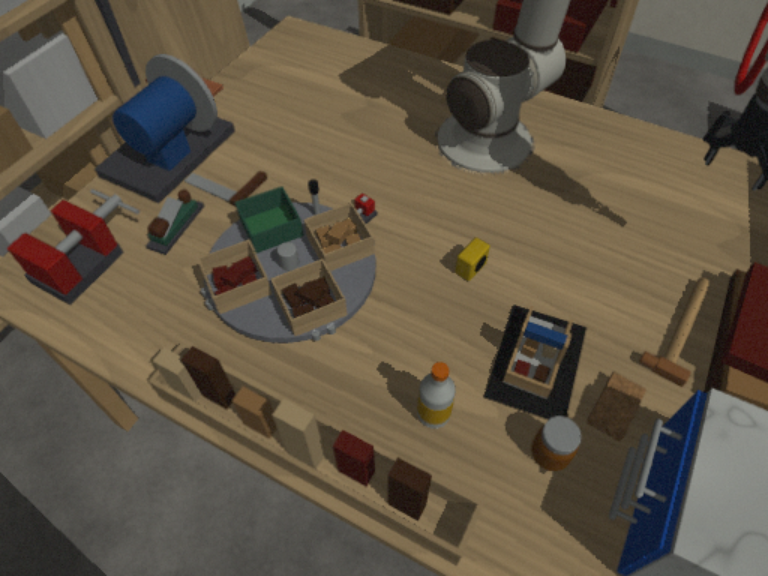

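View pics/side0.png

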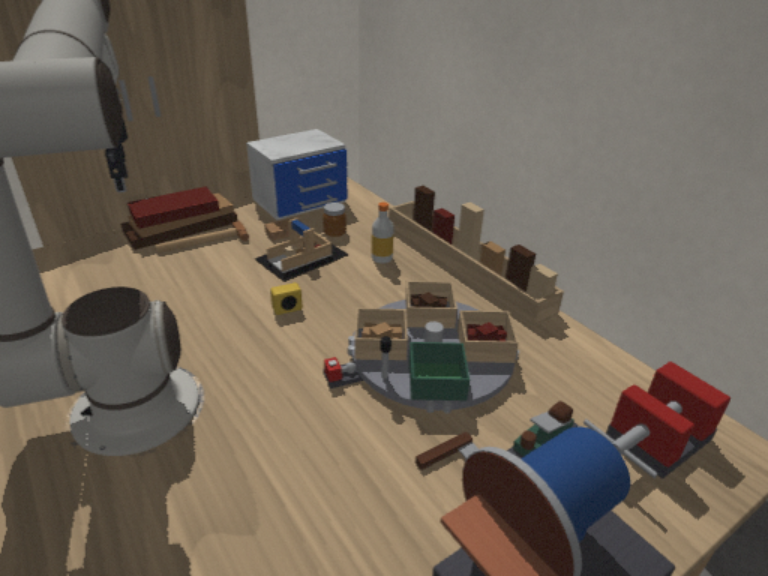

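The scene picture shows the sorter (hub at 288,252, green bin at 268,220, knob at 314,186, plunger at 364,205), and the tray on its mat around (540,350) with the blue bar at (546,332), open end towards the robot. Side view agrees (knob 386,345; plunger 333,370).

```bash
cat > m.py <<'E'
from h import *
def load(n):
    z=np.load(f'c_{n}.npz');return z['im'],z['W'],cv2.cvtColor(z['im'],cv2.COLOR_RGB2HSV).astype(int)
def circ(P):
    A=np.c_[2*P[:,:2],np.ones(len(P))];s=np.linalg.lstsq(A,(P[:,:2]**2).sum(1),rcond=None)[0]
    return s[:2],np.sqrt(s[2]+s[0]**2+s[1]**2)
if __name__=='__main__':
  for n in('scene','side'):
    im,W,H=load(n);h,s,v=[H[...,i] for i in range(3)];x,y,z=[W[...,i] for i in range(3)]
    print(n)
    bx=lambda r:((np.arange(512)[None]>=r[0]/1.5)&(np.arange(512)[None]<=r[2]/1.5)&(np.arange(384)[:,None]>=r[1]/1.5)&(np.arange(384)[:,None]<=r[3]/1.5))
    B={'scene':dict(hub=(270,235,305,270),knob=(300,175,325,200),pl=(350,190,380,215),green=(230,180,310,255),bar=(515,310,575,355)),
       'side':dict(hub=(420,318,448,345),knob=(375,330,396,356),pl=(320,355,345,385),green=(400,335,475,405),bar=(285,215,320,240))}[n]
    def rep(k,m):
        P=W[m&bx(B[k])]; P=P[~np.isnan(P[:,0])]
        c,sz,a=cv2.minAreaRect((P[:,:2]*1000).astype(np.float32))
        print(k,len(P),'med',np.round(np.median(P,0)*1000,1),'min',np.round(P.min(0)*1000),'max',np.round(P.max(0)*1000),'rect',np.round(c,1),np.round(sz,1),round(a,1));return P
    rep('hub',(z>.074)&(z<.085)); k=rep('knob',(z>.1)&(z<.135)&(v<100)); rep('pl',(s>150)&((h<8)|(h>172))&(z>.01))
    rep('pl',(s>150)&((h<8)|(h>172))&(z>.04))
    rep('green',(h>50)&(h<90)&(s>90)&(z>.08)); rep('bar',(h>95)&(h<125)&(s>100)&(z>.06)); rep('bar',(h>95)&(h<125)&(s>100)&(z>.1))
E
python3 m.py
```

```text
scene
hub 131 med [ 593.7 -194.5   79. ] min [ 571. -215.   74.] max [ 633. -137.   85.] rect [ 604.7 -179.5] [83.  38.1] 52.0
knob 62 med [ 447.8 -219.5  124.4] min [ 433. -234.  102.] max [ 454. -211.  131.] rect [ 444.2 -222.3] [23.  20.1] 83.6
pl 108 med [ 375.  -133.5   39.1] min [ 349. -165.   14.] max [ 385. -123.   48.] rect [ 367.  -143.6] [40.4 29.1] 74.4
pl 47 med [ 370.2 -137.2   43.1] min [ 349. -162.   40.] max [ 383. -124.   48.] rect [ 366.6 -143.9] [39.5 27.9] 76.0
green 121 med [ 544.6 -268.4   83.8] min [ 454. -362.   80.] max [ 599. -217.   88.] rect [ 525.  -291.2] [111.8 109.9] 54.1
bar 268 med [555.8 332.2 103.2] min [536. 297.  82.] max [563. 366. 110.] rect [549.7 331.7] [22.9 68.8] 3.6
bar 177 med [551.  332.1 104.3] min [536. 297. 100.] max [563. 366. 110.] rect [549.6 331.7] [22.9 68.7] 3.5
side
hub 112 med [ 582.2 -203.9   82.1] min [ 526. -262.   74.] max [ 607. -177.   85.] rect [ 570.7 -211.5] [86.6 55.6] 57.3
knob 78 med [ 438.2 -226.8  123.6] min [ 430. -234.  102.] max [ 450. -213.  134.] rect [ 440.9 -223.2] [20.  20.5] 6.6
pl 110 med [ 358.9 -159.6   41.2] min [ 347. -167.   15.] max [ 379. -125.   48.] rect [ 362.7 -145.5] [41.2 27.8] 81.0
pl 58 med [ 359.  -153.5   45.3] min [ 347. -166.   41.] max [ 379. -125.   48.] rect [ 363.3 -145.1] [40.3 26.6] 76.3
green 46 med [ 504.3 -292.6   86.4] min [ 453. -363.   80.] max [ 594. -225.   90.] rect [ 522.5 -291.3] [107.5 107. ] 52.7
bar 59 med [540.2 334.7 107.5] min [536. 299.  91.] max [555. 364. 111.] rect [545.3 331.6] [18.9 64.6] 0.6
bar 44 med [543.3 334.2 108.5] min [536. 299. 102.] max [555. 364. 111.] rect [545.2 331.5] [18.6 64.6] 0.0
```

Request:
apply_moves(motion=[{"xyz": [0,0,-60]},{"xyz": [0,0,-60]}])

```text
validation failed for argument at $.mo...
```

Request:
apply_moves(motion=[{"jaw": 1,"xyz": [0,60,-10],"twist": 0},{"jaw": 1,"xyz": [0,120,-20],"twist": 0},{"jaw": 1,"xyz": [0,180,-30],"twist": 0},{"jaw": 1,"xyz": [0,240,-40],"twist": 0},{"jaw": 1,"xyz": [0,290,-50],"twist": 0}], grip_force=60)

```text
time: 0.72
ee_pos: [0.2233, 0.7489, 0.274]
tcp_rot: [178.3, -0.0, 163.4]
wrist_force: [22.6, 78.3, 41.6]
opening: 0.0855
grasp_force: 0.0
```

Request:
apply_moves(motion=[{"jaw": 1,"xyz": [0,20,0],"twist": 0},{"jaw": 1,"xyz": [0,40,0],"twist": 0}])

```text
time: 0.98
ee_pos: [0.2288, 0.7673, 0.2626]
tcp_rot: [176.7, -0.0, 163.4]
wrist_force: [-0.9, 0.0, 1.0]
opening: 0.0855
grasp_force: 0.0
```

```bash
python3 -c "
from h import *
print({k:np.round(v,3).tolist() for k,v in sensors.get_obs().items()});print([a for a in dir(bot) if a[0]!='_'])"
```

```text
{'time': 0.975, 'q': [73.398, 48.07, 70.767, 109.443, 0.0, 90.001], 'qd': [-0.068, 0.497, 0.632, -9.976, -0.009, 0.058], 'joint_efforts': [0.0, -83.571, 39.058, -0.268, 0.0, 0.0], 'ee_pos': [0.229, 0.767, 0.263], 'tcp_rot': [176.746, -0.0, 163.397], 'wrist_force': [-0.861, 0.007, 0.954], 'torque': [-0.054, 0.039, 0.017], 'grasp_force': 0.0, 'opening': 0.086}
['PlanningError', 'job_done', 'tcp_to_tips']
```

Request:
apply_moves(motion=[{"jaw": 1,"xyz": [0,60,0],"twist": 0},{"jaw": 1,"xyz": [0,120,0],"twist": 0}])

```text
time: 1.23
ee_pos: [0.241, 0.8081, 0.2356]
tcp_rot: [173.4, -0.0, 163.4]
wrist_force: [0.5, 0.1, 0.5]
opening: 0.0855
grasp_force: 0.0
```

Request:
apply_moves(motion=[{"jaw": 1,"xyz": [0,-40,0],"twist": 0},{"jaw": 1,"xyz": [0,-80,0],"twist": 0},{"jaw": 1,"xyz": [0,-80,0],"twist": 0}])

```text
time: 1.6
ee_pos: [0.2177, 0.7301, 0.2273]
tcp_rot: [173.4, -0.0, 163.4]
wrist_force: [0.2, 0.9, 0.7]
opening: 0.0854
grasp_force: 0.0
```

```bash
cat >> h.py <<'E'
from scipy.spatial.transform import Rotation as Ro
def state(): s=sensors.get_obs(); return np.array(s['ee_pos']),Ro.from_euler('xyz',s['tcp_rot'],degrees=True),s
def to(*pts):
    p,R,s=state(); print('t',s['time'],'p',np.round(p,4),'rpy',np.round(s['tcp_rot'],1),'q',np.round(s['q'],1),'a',np.round(R.apply([0,0,1]),3),'ty',np.round(R.apply([0,1,0]),3),'F',np.round(s['wrist_force'],1))
    for w in pts: print(w,np.round(R.inv().apply(np.array(w)-p)*1000,1))
E
python3 - <<'E'
from h import *
to((.26,.55,.24),(.30,.37,.24),(.36,.1,.24),(.442,-.223,.2),(.442,-.223,.116))
E
```

```text
t 1.6 p [0.2177 0.7301 0.2273] rpy [173.4  -0.  163.4] q [73.4 29.5 37.8 91.8  0.  90. ] a [ 0.033  0.11  -0.993] ty [0.284 0.952 0.115] F [0.2 0.9 0.7]
(0.26, 0.55, 0.24) [ -92. -158.  -31.]
(0.3, 0.37, 0.24) [-181.8 -318.   -49.5]
(0.36, 0.1, 0.24) [-316.4 -558.   -77.2]
(0.442, -0.223, 0.2) [-487.3 -846.8  -70.3]
(0.442, -0.223, 0.116) [-487.3 -856.4   13.2]
```

Request:
apply_moves(motion=[{"jaw": 1,"xyz": [-15,-25,-5],"twist": 0.15},{"jaw": 1,"xyz": [-40,-70,-10],"twist": 0.32},{"jaw": 1,"xyz": [-65,-117,-17],"twist": 0.5},{"jaw": 1,"xyz": [-91,-165,-24],"twist": 0.68},{"jaw": 1,"xyz": [-117,-213,-31],"twist": 0.86}])

```text
time: 2.22
ee_pos: [0.269, 0.4903, 0.2343]
tcp_rot: [175.6, -5.0, 114.0]
wrist_force: [1.3, -0.3, 0.7]
opening: 0.0855
grasp_force: 0.0
```

```bash
python3 - <<'E'
from h import *
to((.36,.1,.24),(.442,-.223,.2))
E
```

```text
t 2.225 p [0.269  0.4903 0.2343] rpy [175.6  -5.  114. ] q [ 60.6  -0.5   2.6  86.6   1.4 126.9] a [ 0.034  0.11  -0.993] ty [0.914 0.399 0.076] F [ 1.3 -0.3  0.7]
(0.36, 0.1, 0.24) [-391.6  -72.3  -45.5]
(0.442, -0.223, 0.2) [-722.2 -129.4  -38.5]
```

Request:
apply_moves(motion=[{"jaw": 1,"xyz": [-54,-10,-6],"twist": 0.15},{"jaw": 1,"xyz": [-108,-20,-12],"twist": 0.3},{"jaw": 1,"xyz": [-162,-30,-18],"twist": 0.45},{"jaw": 1,"xyz": [-216,-40,-24],"twist": 0.6},{"jaw": 1,"xyz": [-270,-50,-30],"twist": 0.71}])

```text
time: 2.85
ee_pos: [0.3333, 0.2216, 0.2378]
tcp_rot: [179.8, -6.6, 73.3]
wrist_force: [0.5, -0.3, 0.3]
opening: 0.0854
grasp_force: 0.0
```

```bash
python3 - <<'E'
from h import *
to((.36,.1,.24),(.442,-.223,.2))
E
```

```text
t 2.85 p [0.3333 0.2216 0.2378] rpy [179.8  -6.6  73.3] q [ 30.7 -20.6 -14.1  91.5   4.3 137.7] a [ 0.036  0.108 -0.993] ty [ 0.957 -0.288  0.004] F [ 0.5 -0.3  0.3]
(0.36, 0.1, 0.24) [-107.7   60.6  -14.4]
(0.442, -0.223, 0.2) [-396.1  232.2   -6.7]
```

Request:
apply_moves(motion=[{"jaw": 1,"xyz": [-45,26,-4],"twist": 0},{"jaw": 1,"xyz": [-90,53,-8],"twist": 0},{"jaw": 1,"xyz": [-137,80,-12],"twist": 0},{"jaw": 1,"xyz": [-184,108,-14],"twist": 0},{"jaw": 1,"xyz": [-231,135,-14],"twist": 0}])

```text
time: 3.48
ee_pos: [0.3972, -0.0392, 0.2263]
tcp_rot: [179.6, -6.4, 73.5]
wrist_force: [1.3, 0.2, -0.4]
opening: 0.0853
grasp_force: 0.0
```

```bash
python3 - <<'E'
from h import *
to((.442,-.223,.19))
E
```

```text
t 3.475 p [ 0.3972 -0.0392  0.2263] rpy [179.6  -6.4  73.5] q [ -9.9 -17.2 -12.8  93.3   6.3  96.8] a [ 0.038  0.105 -0.994] ty [ 0.958 -0.285  0.006] F [ 1.3  0.2 -0.4]
(0.442, -0.223, 0.19) [-166.5   95.2   18.5]
```

Request:
apply_moves(motion=[{"jaw": 1,"xyz": [-45,26,4],"twist": 0},{"jaw": 1,"xyz": [-90,52,9],"twist": 0},{"jaw": 1,"xyz": [-132,75,14],"twist": 0},{"jaw": 1,"xyz": [-160,91,18],"twist": 0},{"jaw": 1,"xyz": [-166,95,18],"twist": 0}])

```text
time: 4.1
ee_pos: [0.4414, -0.2222, 0.1888]
tcp_rot: [179.8, -6.3, 73.3]
wrist_force: [-0.0, -0.2, -0.3]
opening: 0.0855
grasp_force: 0.0
```

```bash
python3 - <<'E'
from h import *
to((.442,-.223,.116))
im,d,W=cloud('wrist');cv2.imwrite('pics/w1.png',im[...,::-1])
H=cv2.cvtColor(im,cv2.COLOR_RGB2HSV)
m=(W[...,2]>.118)&(W[...,2]<.135)&(im.max(2)<90)
c,r=cv2.minEnclosingCircle((W[m][:,:2]*1000).astype(np.float32));print(m.sum(),c,r,np.median(W[m],0))
E
```

```text
t 4.1 p [ 0.4414 -0.2222  0.1888] rpy [179.8  -6.3  73.3] q [-30.1  -2.3  -4.1  89.5   6.2  76.5] a [ 0.034  0.104 -0.994] ty [ 0.958 -0.287  0.003] F [-0.  -0.2 -0.3]
(0.442, -0.223, 0.116) [-8.6  0.6 72.3]
872 (443.19830322265625, -222.2153778076172) 10.923192024230957 [ 0.44373747 -0.22085722  0.12828797]
```

Request:
apply_moves(motion=[{"jaw": 1,"xyz": [-4,1,35],"twist": 0},{"jaw": 1,"xyz": [-8,2,66],"twist": 0},{"jaw": 1,"xyz": [-8,2,74],"twist": 0},{"jaw": -1,"xyz": [-8,2,74],"twist": 0},{"jaw": -1,"xyz": [-8,2,74],"twist": 0}], grip_force=25)

```text
time: 4.78
ee_pos: [0.4436, -0.2209, 0.115]
tcp_rot: [179.8, -6.3, 73.5]
wrist_force: [0.7, -0.6, -1.0]
opening: 0.0519
grasp_force: 0.0
```

Request:
apply_moves(motion=[{"jaw": -1,"xyz": [0,0,0],"twist": 0},{"jaw": -1,"xyz": [0,0,0],"twist": 0},{"jaw": -1,"xyz": [0,0,0],"twist": 0}])

```text
time: 5.15
ee_pos: [0.4433, -0.221, 0.1141]
tcp_rot: [179.9, -6.3, 73.4]
wrist_force: [-0.1, 1.2, 5.9]
opening: 0.0215
grasp_force: 24.4
```

```bash
python3 - <<'E'
from h import *
p,R,s=state();print(s['opening'],s['grasp_force'])
# knob arc about axis: from angle of measured knob to final
A=np.array([.590,-.197]); k=p[:2]-A; print(np.hypot(*k),np.degrees(np.arctan2(k[1],k[0])))
z=p[2]; r=.15; a0=np.degrees(np.arctan2(k[1],k[0]))
print(a0)
to(*[(A[0]+r*np.cos(np.radians(t)),A[1]+r*np.sin(np.radians(t)),z) for t in np.linspace(a0%360,122,17)])
E
```

```text
0.021475403431439687 24.407869577407837
0.1486096716232909 -170.69552886130887
-170.69552886130887
t 5.15 p [ 0.4433 -0.221   0.1141] rpy [179.9  -6.3  73.4] q [-29.8  -1.7 -11.8  81.3   6.2  76.7] a [ 0.033  0.105 -0.994] ty [ 0.959 -0.285  0.002] F [-0.1  1.2  5.9]
(np.float64(0.44197353462928096), np.float64(-0.2212521246461279), np.float64(0.11407913543903542)) [-0.6 -1.3 -0.1]
(np.float64(0.44059336126575127), np.float64(-0.21032877721824816), np.float64(0.11407913543903542)) [ 9.4 -5.7  1. ]
(np.float64(0.44001815366975794), np.float64(-0.19933361765755622), np.float64(0.11407913543903542)) [19.7 -9.4  2.2]
(np.float64(0.44025101091660257), np.float64(-0.18832588514599158), np.float64(0.11407913543903542)) [ 30.3 -12.3   3.3]
(np.float64(0.44129067842942027), np.float64(-0.17736488660542263), np.float64(0.11407913543903542)) [ 41.  -14.4   4.5]
(np.float64(0.44313155473852706), np.float64(-0.1665096771667184), np.float64(0.11407913543903542)) [ 51.9 -15.7   5.7]
(np.float64(0.4457637216607442), np.float64(-0.15581874199540857), np.float64(0.11407913543903542)) [ 62.8 -16.3   6.
[... 506 characters left out ...]
25566213095), np.float64(-0.10679602075510494), np.float64(0.11407913543903542)) [116.4  -6.9  12.9]
(np.float64(0.4770927367105843), np.float64(-0.09824803851824225), np.float64(0.11407913543903542)) [126.5  -2.7  14. ]
(np.float64(0.48464053397995116), np.float64(-0.09023210726079599), np.float64(0.11407913543903542)) [136.3   2.3  15.1]
(np.float64(0.4927559818179309), np.float64(-0.08279141482443005), np.float64(0.11407913543903542)) [145.7   8.   16.2]
(np.float64(0.5013953562123034), np.float64(-0.0759660498072735), np.float64(0.11407913543903542)) [154.6  14.3  17.2]
(np.float64(0.5105121103650192), np.float64(-0.06979278557653609), np.float64(0.11407913543903542)) [163.1  21.3  18.1]
```

Request:
apply_moves(motion=[{"jaw": -1,"xyz": [10,-5,1],"twist": 0},{"jaw": -1,"xyz": [20,-9,2],"twist": 0},{"jaw": -1,"xyz": [30,-12,3],"twist": 0},{"jaw": -1,"xyz": [41,-14,4.5],"twist": 0},{"jaw": -1,"xyz": [52,-15,5.7],"twist": 0}])

```text
time: 5.78
ee_pos: [0.4439, -0.166, 0.1139]
tcp_rot: [179.9, -6.3, 73.4]
wrist_force: [3.1, -0.5, 5.4]
opening: 0.0213
grasp_force: 25.2
```

```bash
python3 - <<'E'
from h import *
p,R,s=state();print(s['opening'],s['grasp_force'],s['wrist_force'])
A=np.array([.590,-.197]); k=p[:2]-A; print(np.hypot(*k))
z=.114; r=.15; a0=np.degrees(np.arctan2(k[1],k[0]))
to(*[(round(A[0]+r*np.cos(np.radians(t)),4),round(A[1]+r*np.sin(np.radians(t)),4),z) for t in np.linspace(a0%360,122,11)[1:]])
E
```

```text
0.02128368240677442 25.186265408992767 [ 3.13778538 -0.4750164   5.44868177]
0.1493852025007335
t 5.775 p [ 0.4439 -0.166   0.1139] rpy [179.9  -6.3  73.4] q [-24.   -5.3 -15.2  80.8   6.3  82.5] a [ 0.033  0.105 -0.994] ty [ 0.958 -0.285  0.002] F [ 3.1 -0.5  5.4]
(np.float64(0.4462), np.float64(-0.1542), 0.114) [11.9 -1.1  1.2]
(np.float64(0.4501), np.float64(-0.1428), 0.114) [23.9 -0.6  2.6]
(np.float64(0.4549), np.float64(-0.1318), 0.114) [35.7  0.8  3.9]
(np.float64(0.4606), np.float64(-0.1211), 0.114) [47.5  3.2  5.2]
(np.float64(0.4671), np.float64(-0.111), 0.114) [59.   6.6  6.5]
(np.float64(0.4744), np.float64(-0.1014), 0.114) [70.2 10.8  7.7]
(np.float64(0.4825), np.float64(-0.0924), 0.114) [81.1 16.   8.9]
(np.float64(0.4912), np.float64(-0.0841), 0.114) [91.4 22.  10.1]
(np.float64(0.5006), np.float64(-0.0766), 0.114) [101.2  28.9  11.2]
(np.float64(0.5105), np.float64(-0.0698), 0.114) [110.5  36.4  12.2]
```

Request:
apply_moves(motion=[{"jaw": -1,"xyz": [12,-0.7,1.2],"twist": 0},{"jaw": -1,"xyz": [24,0,2.6],"twist": 0},{"jaw": -1,"xyz": [36,1.5,3.9],"twist": 0},{"jaw": -1,"xyz": [47.5,3.5,5.2],"twist": 0},{"jaw": -1,"xyz": [59,6.8,6.5],"twist": 0}])

```text
time: 6.4
ee_pos: [0.4666, -0.1108, 0.1138]
tcp_rot: [-180.0, -6.3, 73.4]
wrist_force: [-1.9, -3.7, 8.2]
opening: 0.0211
grasp_force: 25.7
```

Request:
apply_moves(motion=[{"jaw": -1,"xyz": [11.2,4.2,1.2],"twist": 0},{"jaw": -1,"xyz": [22,9.4,2.4],"twist": 0},{"jaw": -1,"xyz": [32.4,15.4,3.6],"twist": 0},{"jaw": -1,"xyz": [42.2,22.3,4.7],"twist": 0},{"jaw": -1,"xyz": [51.5,29.8,5.7],"twist": 0}])

```text
time: 7.02
ee_pos: [0.507, -0.0669, 0.1137]
tcp_rot: [-179.5, -6.5, 73.5]
wrist_force: [-16.4, 17.0, 17.1]
opening: 0.0211
grasp_force: 27.5
```

```bash
python3 - <<'E'
from h import *
to()
im,d,W=cloud('scene');np.savez('c_scene2',im=im,W=W)
H=cv2.cvtColor(im,cv2.COLOR_RGB2HSV).astype(int);m=(H[...,0]>50)&(H[...,0]<90)&(H[...,1]>90)&(W[...,2]>.08)&(W[...,2]<.09)&(abs(W[...,0]-.5)<.13)&(abs(W[...,1]+.18)<.13)
print(m.sum(),cv2.minAreaRect((W[m][:,:2]*1000).astype(np.float32)))
E
```

```text
t 7.025 p [ 0.507  -0.0669  0.1137] rpy [-179.5   -6.5   73.5] q [-11.   -1.1 -11.2  79.7   6.6  95.6] a [ 0.025  0.112 -0.993] ty [ 0.959 -0.284 -0.008] F [-16.4  17.   17.1]
71 ((480.52032470703125, -174.99362182617188), (111.13167572021484, 108.49787902832031), 78.16849517822266)
```

Request:
apply_moves(motion=[{"jaw": -1,"xyz": [3,-1.5,0],"twist": 0},{"jaw": 0,"xyz": [3,-1.5,0],"twist": 0},{"jaw": 0,"xyz": [3,-1.5,0],"twist": 0},{"jaw": 0,"xyz": [3,-1.5,-15],"twist": 0},{"jaw": 0,"xyz": [3,-1.5,-60],"twist": 0}])

```text
time: 7.7
ee_pos: [0.5066, -0.0733, 0.1727]
tcp_rot: [-179.8, -6.3, 73.4]
wrist_force: [0.9, -0.4, 0.6]
opening: 0.0429
grasp_force: 0.0
```

```bash
cat > b.py <<'E'
from h import *
def binfit():
    im,d,W=cloud('scene');np.savez('c_scene2',im=im,W=W)
    H=cv2.cvtColor(im,cv2.COLOR_RGB2HSV).astype(int);m=(H[...,0]>50)&(H[...,0]<90)&(H[...,1]>90)&(W[...,2]>.08)&(W[...,2]<.09)&(abs(W[...,0]-.5)<.13)&(abs(W[...,1]+.18)<.13)
    print(m.sum(),cv2.minAreaRect((W[m][:,:2]*1000).astype(np.float32)))
    k=(W[...,2]>.115)&(W[...,2]<.135)&(im.max(2)<90)&(np.hypot(W[...,0]-.51,W[...,1]+.07)<.03)
    print('knob',k.sum(),np.nanmedian(W[k],0) if k.any() else '')
    return im
if __name__=='__main__':
    im=binfit();to();cv2.imwrite('pics/s2.png',cv2.resize(im[100:330,100:430,::-1],None,fx=2.3,fy=2.3))
E
python3 b.py
```

```text
97 ((479.8927917480469, -173.23214721679688), (111.71798706054688, 109.96128845214844), 78.87316131591797)
knob 47 [ 0.51080891 -0.07150038  0.12671612]
t 7.75 p [ 0.5086 -0.0742  0.1804] rpy [179.7  -6.4  73.5] q [-11.6  -1.8  -4.5  86.4   6.3  95. ] a [ 0.037  0.104 -0.994] ty [ 0.958 -0.285  0.006] F [-1.4  0.1  5.8]
```

Request:
apply_moves(motion=[{"jaw": 1,"xyz": [-20,-10,-40],"twist": 0},{"jaw": 1,"xyz": [-40,-20,-85],"twist": 0},{"jaw": 1,"xyz": [-60,-25,-130],"twist": 0},{"jaw": 1,"xyz": [-75,-30,-165],"twist": 0},{"jaw": 1,"xyz": [-80,-30,-180],"twist": 0}])

```text
time: 8.38
ee_pos: [0.4502, -0.1611, 0.3465]
tcp_rot: [179.8, -6.3, 73.4]
wrist_force: [0.4, -1.0, -1.6]
opening: 0.0856
grasp_force: 0.0
```

```bash
python3 - <<'E'
from h import *
to()
im,d,W=cloud('wrist');np.savez('c_w2',im=im,W=W)
s=cloud('scene')[0]
cv2.imwrite('pics/w2.png',np.hstack([im[::1,:,::-1][:, :400],s[100:300,130:430,::-1].repeat(1,0).__class__((384,400,3),np.uint8)*0+cv2.resize(s[100:300,130:380,::-1],(400,384))]))
E
```

```text
t 8.375 p [ 0.4502 -0.1611  0.3465] rpy [179.8  -6.3  73.4] q [-23.2  -1.1  14.8 106.4   6.3  83.4] a [ 0.035  0.104 -0.994] ty [ 0.958 -0.287  0.004] F [ 0.4 -1.  -1.6]
```

View pics/w2.png

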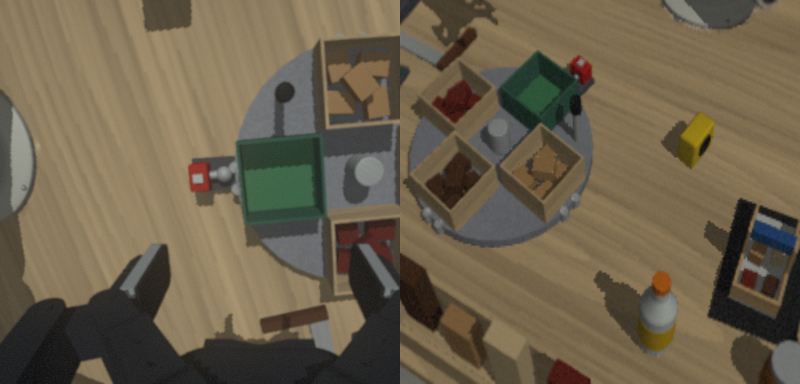

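The left (wrist) view shows the green bin (281,178) facing the red plunger (200,177), with the plunger's roller in line; hub at (369,170). I'll measure the residual angle and everything about the tray.

```bash
python3 - <<'E'
from h import *
z=np.load('c_w2.npz');im,W=z['im'],z['W'];H=cv2.cvtColor(im,cv2.COLOR_RGB2HSV).astype(int)
f=lambda m:cv2.minAreaRect((W[m][:,:2]*1000).astype(np.float32))
Z=W[...,2];g=(H[...,0]>50)&(H[...,0]<90)&(H[...,1]>80)
print('rim',f(g&(Z>.081)&(Z<.09)))
print('floor',np.nanmedian(Z[g&(Z<.05)]),f(g&(Z<.035)))
r=(H[...,1]>150)&((H[...,0]<8)|(H[...,0]>172))&(Z>.04)&(Z<.05)&(W[...,0]<.42);print('pl',r.sum(),f(r))
h=np.zeros_like(r);h[145:195,340:400]=1;h&=(Z>.076)&(Z<.084);print('hub',h.sum(),cv2.minEnclosingCircle((W[h][:,:2]*1000).astype(np.float32)),f(h))
# tray from scene
s=np.load('c_scene2.npz');im,W=s['im'],s['W'];H=cv2.cvtColor(im,cv2.COLOR_RGB2HSV).astype(int);Z=W[...,2]
t=(abs(W[...,0]-.56)<.13)&(abs(W[...,1]-.33)<.1)
print('mat',f(t&(H[...,2]<60)&(Z<.012)))
for lo,hi in((.038,.05),(.05,.115),(.098,.115)):
    m=t&(Z>lo)&(Z<hi)&(abs(W[...,1]-.33)<.06);print(lo,m.sum(),f(m))
for n,c in(('glue',(0.15)),): 
    m=(Z>.1)&(Z<.2)&(W[...,0]>.5)&(W[...,1]>0)&(W[...,1]<.3)&(W[...,0]<.8);print(n,m.sum(),f(m),np.nanmax(Z[m]))
E
```

```text
rim ((478.26226806640625, -174.11767578125), (108.2803955078125, 105.72785949707031), 78.378662109375)
floor 0.03170339474508971 ((477.6130676269531, -176.64593505859375), (100.57910919189453, 101.06144714355469), 78.86580657958984)
pl 353 ((367.2760009765625, -144.28233337402344), (38.08514404296875, 26.5249080657959), 75.84471130371094)
hub 696 ((590.4215087890625, -196.79232788085938), 19.961103439331055) ((590.448486328125, -196.54147338867188), (38.89317321777344, 38.15074920654297), 22.24262046813965)
mat ((560.4595336914062, 337.1238708496094), (246.30538940429688, 150.21397399902344), 6.735363483428955)
0.038 213 ((539.2918701171875, 331.7879638671875), (163.59939575195312, 84.76920318603516), 3.8353214263916016)
0.05 403 ((550.4534912109375, 332.6112060546875), (31.48918342590332, 84.69707489013672), 3.4284777641296387)
0.098 255 ((549.740966796875, 332.61505126953125), (30.067045211791992, 84.58065795898438), 3.4284777641296387)
glue 515 ((656.96484375, 255.1647186279297), (56.36756134033203, 246.4570770263672), 59.6966552734375) 0.17180608685565035
```

```bash
python3 - <<'E'
from h import *
z=np.load('c_w2.npz');im,W=z['im'],z['W'];Z=W[...,2]
m=(Z>.118)&(Z<.135)&(im.max(2)<90)&(np.hypot(W[...,0]-.51,W[...,1]+.07)<.03);print(m.sum(),cv2.minEnclosingCircle((W[m][:,:2]*1000).astype(np.float32)))
to((.509,-.0715,.19),(.509,-.0715,.114))
E
```

```text
307 ((506.887939453125, -72.22506713867188), 10.739690780639648)
t 8.475 p [ 0.4507 -0.1609  0.3457] rpy [179.8  -6.3  73.4] q [-23.2  -1.1  14.8 106.4   6.3  83.4] a [ 0.035  0.104 -0.994] ty [ 0.958 -0.286  0.004] F [ 0.7 -0.  -0.2]
(0.509, -0.0715, 0.19) [ 84.7  29.7 166.1]
(0.509, -0.0715, 0.114) [ 76.3  29.5 241.6]
```

Request:
apply_moves(motion=[{"jaw": 1,"xyz": [20,7,40],"twist": 0},{"jaw": 1,"xyz": [45,15,85],"twist": 0},{"jaw": 1,"xyz": [70,23,130],"twist": 0},{"jaw": 1,"xyz": [82,28,175],"twist": 0},{"jaw": 1,"xyz": [78,28,220],"twist": 0}])

```text
time: 9.1
ee_pos: [0.5065, -0.069, 0.1313]
tcp_rot: [-180.0, -6.3, 73.5]
wrist_force: [0.3, 0.8, 0.0]
opening: 0.0853
grasp_force: 0.0
```

Request:
apply_moves(motion=[{"jaw": 1,"xyz": [-2,0,18],"twist": 0},{"jaw": -1,"xyz": [-2,0,22],"twist": 0},{"jaw": -1,"xyz": [-2,0,22],"twist": 0},{"jaw": -1,"xyz": [-2,0,22],"twist": 0},{"jaw": -1,"xyz": [-2,0,22],"twist": 0}], grip_force=30)

```text
time: 9.72
ee_pos: [0.5077, -0.0704, 0.1127]
tcp_rot: [179.8, -6.3, 73.4]
wrist_force: [3.0, -2.2, 4.5]
opening: 0.0211
grasp_force: 29.6
```

```bash
python3 - <<'E'
from h import *
p,R,s=state();print(s['opening'],s['grasp_force'])
A=np.array([.5904,-.1967]);k=p[:2]-A;r=np.hypot(*k);a=np.arctan2(k[1],k[0]);print(r,np.degrees(a))
to(*[tuple(np.r_[A+r*np.array([np.cos(a-t),np.sin(a-t)]),.114].round(4)) for t in np.radians([1,2,3,4])])
E
```

```text
0.021147367393727808 29.614734649658203
0.15092528204902395 123.22187791559115
t 9.725 p [ 0.5077 -0.0704  0.1127] rpy [179.8  -6.3  73.4] q [-11.2  -1.5 -11.7  79.    6.3  95.4] a [ 0.035  0.105 -0.994] ty [ 0.958 -0.285  0.003] F [ 3.  -2.2  4.5]
(np.float64(0.5099), np.float64(-0.069), np.float64(0.114)) [ 2.1  1.7 -1.1]
(np.float64(0.5122), np.float64(-0.0676), np.float64(0.114)) [ 4.1  3.5 -0.8]
(np.float64(0.5144), np.float64(-0.0663), np.float64(0.114)) [ 6.   5.2 -0.6]
(np.float64(0.5167), np.float64(-0.065), np.float64(0.114)) [ 7.9  7.1 -0.4]
```

Request:
apply_moves(motion=[{"jaw": -1,"xyz": [2,1.7,0],"twist": 0},{"jaw": -1,"xyz": [4,3.5,0],"twist": 0},{"jaw": -1,"xyz": [5,4.4,0],"twist": 0},{"jaw": -1,"xyz": [5,4.4,0],"twist": 0}])

```text
time: 10.22
ee_pos: [0.5127, -0.0669, 0.1126]
tcp_rot: [179.9, -6.3, 73.4]
wrist_force: [-1.2, -4.4, 6.1]
opening: 0.0213
grasp_force: 29.8
```

Request:
apply_moves(motion=[{"jaw": 0.2,"xyz": [0,0,0],"twist": 0},{"jaw": 0.2,"xyz": [0,0,0],"twist": 0},{"jaw": 0.2,"xyz": [0,0,-20],"twist": 0},{"jaw": 0.2,"xyz": [-15,-5,-70],"twist": 0},{"jaw": 0.2,"xyz": [-35,-10,-120],"twist": 0}])

```text
time: 10.85
ee_pos: [0.4884, -0.1096, 0.228]
tcp_rot: [-179.9, -6.3, 73.5]
wrist_force: [1.0, -0.6, 0.6]
opening: 0.0512
grasp_force: 0.0
```

```bash
python3 - <<'E'
from h import *
to((.45,.1,.30))
im,d,W=cloud('wrist');H=cv2.cvtColor(im,cv2.COLOR_RGB2HSV).astype(int)
f=lambda m:cv2.minAreaRect((W[m][:,:2]*1000).astype(np.float32))
Z=W[...,2];g=(H[...,0]>50)&(H[...,0]<90)&(H[...,1]>80)
print('rim',f(g&(Z>.081)&(Z<.09)),'floor',f(g&(Z<.035)))
m=(Z>.118)&(Z<.135)&(im.max(2)<90)&(np.hypot(W[...,0]-.51,W[...,1]+.07)<.03);print(m.sum(),cv2.minEnclosingCircle((W[m][:,:2]*1000).astype(np.float32)))
import b;b.binfit()
E
```

```text
t 10.85 p [ 0.4884 -0.1096  0.228 ] rpy [-179.9   -6.3   73.5] q [-16.   -2.3   0.2  92.5   6.3  90.5] a [ 0.03   0.106 -0.994] ty [ 0.959 -0.284 -0.001] F [ 1.  -0.6  0.6]
(0.45, 0.1, 0.3) [196.9 -96.4 -50.4]
rim ((479.325927734375, -169.8798370361328), (109.45619201660156, 107.39576721191406), 76.41098022460938) floor ((465.0714111328125, -56.43467712402344), (123.39139556884766, 358.3512268066406), 5.707331657409668)
630 ((512.0730590820312, -69.20487976074219), 10.88110637664795)
130 ((479.80609130859375, -168.6077880859375), (109.99114990234375, 110.80915832519531), 76.21050262451172)
knob 48 [ 0.51524149 -0.06825774  0.12556629]
```

```bash
python3 - <<'E'
from h import *
to((-.05,.70,.28))
E
```

```text
t 10.95 p [ 0.4897 -0.1113  0.2323] rpy [179.6  -6.3  73.4] q [-16.2  -2.5   0.5  92.6   6.3  90.5] a [ 0.038  0.103 -0.994] ty [ 0.958 -0.286  0.007] F [ 0.2  0.2 -0.5]
(-0.05, 0.7, 0.28) [ 624.8 -749.1   16. ]
```

Request:
apply_moves(motion=[{"jaw": 1,"xyz": [20,-24,-5],"twist": 0},{"jaw": 1,"xyz": [52,-62,-15],"twist": -0.1},{"jaw": 1,"xyz": [87,-104,-25],"twist": -0.2},{"jaw": 1,"xyz": [122,-146,-25],"twist": -0.3},{"jaw": 1,"xyz": [157,-188,-25],"twist": -0.4}])

```text
time: 11.58
ee_pos: [0.3513, 0.092, 0.2689]
tcp_rot: [177.5, -5.8, 96.6]
wrist_force: [0.3, 0.8, -0.0]
opening: 0.0854
grasp_force: 0.0
```

```bash
python3 - <<'E'
from h import *
to((-.05,.70,.28))
E
```

```text
t 11.575 p [0.3513 0.092  0.2689] rpy [177.5  -5.8  96.6] q [ 10.5 -22.6 -11.9  97.8   5.7  94.1] a [ 0.031  0.106 -0.994] ty [0.993 0.111 0.043] F [ 0.3  0.8 -0. ]
(-0.05, 0.7, 0.28) [ 648.  -330.4   40.8]
```

Request:
apply_moves(motion=[{"jaw": 1,"xyz": [48,-24,3],"twist": -0.1},{"jaw": 1,"xyz": [96,-49,6],"twist": -0.2},{"jaw": 1,"xyz": [144,-73,9],"twist": -0.3},{"jaw": 1,"xyz": [192,-98,12],"twist": -0.45},{"jaw": 1,"xyz": [240,-122,15],"twist": -0.6}])

```text
time: 12.2
ee_pos: [0.2032, 0.3178, 0.2731]
tcp_rot: [174.6, -3.4, 131.2]
wrist_force: [1.2, 0.7, 0.6]
opening: 0.0854
grasp_force: 0.0
```

```bash
python3 - <<'E'
from h import *
to((-.05,.70,.28))
E
```

```text
t 12.2 p [0.2032 0.3178 0.2731] rpy [174.6  -3.4 131.2] q [ 56.1 -23.5 -12.2  95.3   1.9 105.1] a [ 0.031  0.106 -0.994] ty [0.753 0.652 0.093] F [1.2 0.7 0.6]
(-0.05, 0.7, 0.28) [454.   59.1  25.6]
```

Request:
apply_moves(motion=[{"jaw": 1,"xyz": [54,7,3],"twist": 0},{"jaw": 1,"xyz": [108,14,6],"twist": 0},{"jaw": 1,"xyz": [162,21,9],"twist": 0},{"jaw": 1,"xyz": [216,28,12],"twist": 0},{"jaw": 1,"xyz": [270,35,15],"twist": 0}])

```text
time: 12.82
ee_pos: [0.0536, 0.5457, 0.2771]
tcp_rot: [174.7, -3.4, 130.9]
wrist_force: [0.8, 0.0, 0.7]
opening: 0.0854
grasp_force: 0.0
```

```bash
python3 - <<'E'
from h import *
to((-.05,.70,.28),(-.05,.80,.28),(-.06,.95,.28))
E
```

```text
t 12.825 p [0.0536 0.5457 0.2771] rpy [174.7  -3.4 130.9] q [ 85.   -0.7   7.2  91.7  -1.3 134.2] a [ 0.031  0.105 -0.994] ty [0.756 0.648 0.092] F [0.8 0.  0.7]
(-0.05, 0.7, 0.28) [184.3  22.   10.1]
(-0.05, 0.8, 0.28) [259.7  86.8  20.6]
(-0.06, 0.95, 0.28) [379.3 176.5  36. ]
```

Request:
apply_moves(motion=[{"jaw": 1,"xyz": [52,6,3],"twist": 0},{"jaw": 1,"xyz": [104,12,6],"twist": 0},{"jaw": 1,"xyz": [150,19,9],"twist": 0},{"jaw": 1,"xyz": [190,32,11],"twist": 0},{"jaw": 1,"xyz": [212,48,13],"twist": 0}])

```text
time: 13.45
ee_pos: [-0.0484, 0.7381, 0.2801]
tcp_rot: [174.7, -3.3, 131.0]
wrist_force: [0.4, 0.4, -0.2]
opening: 0.0851
grasp_force: 0.0
```

```bash
cat >> h.py <<'E'
def push(d=300):
    p,R,s=state(); q1=np.radians(s['q'][0]); n=np.array([-np.sin(q1),np.cos(q1),0]) ; r=np.array([np.cos(q1),np.sin(q1),0])
    a=R.apply([0,0,1]); w=r-a*(r@a); w-=0; w/=np.linalg.norm(w)
    to(); print('tilt',np.degrees(np.arccos(-a[2])),'az',np.degrees(np.arctan2(a[1],a[0])),'push',np.round(R.inv().apply(w)*d))
E
python3 -c "
from h import *
push()"
```

```text
t 13.45 p [-0.0484  0.7381  0.2801] rpy [174.7  -3.3 131. ] q [ 94.6  29.1  43.3  98.5  -2.2 143.6] a [ 0.031  0.104 -0.994] ty [0.755 0.649 0.091] F [ 0.4  0.4 -0.2]
tilt 6.219190376154165 az 73.33801357418483 push [242. 177.  -0.]
```

Request:
apply_moves(motion=[{"jaw": 1,"xyz": [25,18,0],"twist": 0},{"jaw": 1,"xyz": [56,41,0],"twist": 0},{"jaw": 1,"xyz": [100,73,0],"twist": 0},{"jaw": 1,"xyz": [150,110,0],"twist": 0},{"jaw": 1,"xyz": [200,146,0],"twist": 0}])

```text
time: 14.08
ee_pos: [-0.0561, 0.8545, 0.2506]
tcp_rot: [172.5, -6.3, 131.2]
wrist_force: [-0.1, -0.2, 0.0]
opening: 0.0856
grasp_force: 0.0
```

```bash
python3 -c "
from h import *
push()"
```

```text
t 14.075 p [-0.0561  0.8545  0.2506] rpy [172.5  -6.3 131.2] q [ 94.5  49.3  70.7 101.9  -2.3 143.5] a [ 0.027  0.168 -0.985] ty [0.755 0.643 0.13 ] F [-0.1 -0.2  0. ]
tilt 9.773699661625892 az 80.8463215015883 push [242. 177.  -0.]
```

Request:
apply_moves(motion=[{"jaw": 1,"xyz": [42,31,-30],"twist": 0},{"jaw": 1,"xyz": [84,62,-60],"twist": 0},{"jaw": 1,"xyz": [126,93,-90],"twist": 0},{"jaw": 1,"xyz": [168,124,-120],"twist": 0},{"jaw": 1,"xyz": [210,155,-150],"twist": 0}])

```text
time: 14.7
ee_pos: [-0.0593, 0.8645, 0.281]
tcp_rot: [170.2, -9.2, 131.7]
wrist_force: [-0.1, -0.2, 0.4]
opening: 0.0857
grasp_force: 0.0
```

```bash
python3 -c "
from h import *
push()"
```

```text
t 14.7 p [-0.0593  0.8645  0.281 ] rpy [170.2  -9.2 131.7] q [ 94.7  47.5  70.7 100.   -2.4 143.5] a [ 0.022  0.232 -0.972] ty [0.754 0.635 0.169] F [-0.1 -0.2  0.4]
tilt 13.468268649406163 az 84.48250073002042 push [243. 176.  -0.]
```

Request:
apply_moves(motion=[{"jaw": 1,"xyz": [44,32,-30],"twist": 0}])

```text
time: 14.82
ee_pos: [-0.0615, 0.8755, 0.296]
tcp_rot: [168.5, -11.3, 132.1]
wrist_force: [-0.8, -0.1, -0.2]
opening: 0.0856
grasp_force: 0.0
```

Request:
apply_moves(motion=[{"jaw": 1,"xyz": [44,32,-30],"twist": 0}])

```text
time: 14.95
ee_pos: [-0.0638, 0.8851, 0.3168]
tcp_rot: [166.7, -13.6, 132.6]
wrist_force: [0.3, -0.3, 0.6]
opening: 0.0852
grasp_force: 0.0
```

Request:
apply_moves(motion=[{"jaw": 1,"xyz": [44,32,-30],"twist": 0},{"jaw": 1,"xyz": [88,64,-60],"twist": 0}])

```text
time: 15.2
ee_pos: [-0.0667, 0.8931, 0.3472]
tcp_rot: [164.3, -16.4, 133.3]
wrist_force: [0.3, 0.1, 0.8]
opening: 0.0853
grasp_force: 0.0
```

Request:
apply_moves(motion=[{"jaw": 1,"xyz": [44,32,-30],"twist": 0},{"jaw": 1,"xyz": [88,64,-60],"twist": 0}])

```text
time: 15.45
ee_pos: [-0.0694, 0.8994, 0.3786]
tcp_rot: [162.0, -19.1, 134.2]
wrist_force: [-0.7, -0.4, 0.3]
opening: 0.0858
grasp_force: 0.0
```

Request:
apply_moves(motion=[{"jaw": 1,"xyz": [50,36,-10],"twist": 0},{"jaw": 1,"xyz": [100,72,-20],"twist": 0}])

```text
time: 15.7
ee_pos: [-0.073, 0.9237, 0.3874]
tcp_rot: [159.5, -21.7, 135.2]
wrist_force: [0.1, -0.7, 0.4]
opening: 0.0854
grasp_force: 0.0
```

```bash
python3 -c "
from h import *
push()"
```

```text
t 15.7 p [-0.073   0.9237  0.3874] rpy [159.5 -21.7 135.2] q [ 95.3  42.5  70.7  88.8  -2.6 143.4] a [ 0.001  0.493 -0.87 ] ty [0.752 0.573 0.325] F [ 0.1 -0.7  0.4]
tilt 29.505218317731096 az 89.94025608947433 push [245. 173.   0.]
```

Request:
apply_moves(motion=[{"jaw": 1,"xyz": [57,22,-10],"twist": 0}])

```text
time: 15.82
ee_pos: [-0.089, 0.9373, 0.3968]
tcp_rot: [157.7, -23.6, 135.9]
wrist_force: [-0.4, -0.4, 0.3]
opening: 0.0851
grasp_force: 0.0
```

Request:
apply_moves(motion=[{"jaw": 1,"xyz": [57,22,-10],"twist": 0}])

```text
time: 15.95
ee_pos: [-0.1067, 0.9493, 0.4101]
tcp_rot: [155.8, -25.7, 136.9]
wrist_force: [-0.6, -0.1, -0.9]
opening: 0.0856
grasp_force: 0.0
```

Request:
apply_moves(motion=[{"jaw": 1,"xyz": [57,22,-10],"twist": 0}])

```text
time: 16.08
ee_pos: [-0.1228, 0.9596, 0.4252]
tcp_rot: [153.8, -27.7, 138.0]
wrist_force: [-0.5, -0.1, 0.3]
opening: 0.085
grasp_force: 0.0
```

Request:
apply_moves(motion=[{"jaw": 1,"xyz": [55,28,-10],"twist": 0}])

```text
time: 16.2
ee_pos: [-0.1328, 0.9692, 0.4427]
tcp_rot: [151.7, -29.7, 139.2]
wrist_force: [-0.7, 0.1, 0.2]
opening: 0.0852
grasp_force: 0.0
```

Request:
apply_moves(motion=[{"jaw": 1,"xyz": [55,28,-10],"twist": 0}])

```text
time: 16.32
ee_pos: [-0.1415, 0.9772, 0.4622]
tcp_rot: [149.5, -31.7, 140.5]
wrist_force: [-0.4, 0.1, -0.1]
opening: 0.0857
grasp_force: 0.0
```

```bash
python3 -c "
from h import *
push()"
```

```text
t 16.325 p [-0.1415  0.9772  0.4622] rpy [149.5 -31.7 140.5] q [ 99.6  41.   70.7  77.1  -4.9 146. ] a [-0.027  0.679 -0.734] ty [0.754 0.496 0.431] F [-0.4  0.1 -0.1]
tilt 42.81923113404906 az 92.28915358236237 push [261. 148.   0.]
```

```bash
cat > plan.py <<'E'
from h import *
psi=3.4; C=np.array([.550,.3325,.094]); 
def plan(a,phi,lip):
    T=Ro.from_rotvec(np.radians(phi)*a)*Ro.from_euler('z',psi,degrees=True)
    up=T.inv().apply([0,0,1]); L=T.apply([-.09,0,-.084]); tcp=np.array(lip)-L
    w=lambda v:np.array(tcp)+T.apply(np.array(v)-[.01,0,.09])
    return T,up,tcp,w
if __name__=='__main__':
    p,R,s=state(); a=R.apply([0,0,1])
    for phi in(-40,-55,-65,-75):
        T,up,tcp,w=plan(a,phi,[.49,-.15,.1]); d=T.apply([-1,0,0])
        print(phi,'up',up.round(3),'descent',np.degrees(np.arcsin(-d[2])).round(1),'head',np.degrees(np.arctan2(d[1],d[0])).round(1),'tcp',tcp.round(3))
        for v in([-.08,.042,0],[-.08,-.042,0],[-.08,.042,.04],[-.08,-.042,.04],[.08,.042,0],[.08,-.042,0]): print('   ',v,w(v).round(3))
    im,W=[np.load('c_scene2.npz')[k] for k in('im','W')]
    sc=[(x,y) for x,y in()]
    for n,(c,r) in dict(glue=(290,255),jar=(372,293),tape=(315,172)).items():
        Q=W[r-6:r+7,c-6:c+7].reshape(-1,3);print(n,np.nanmedian(Q,0).round(3))
    # grasp twist
    ty=R.apply([0,1,0]); tx=np.array([np.cos(np.radians(psi)),np.sin(np.radians(psi)),0]); b=tx-a*(tx@a); print('mis',np.degrees(np.arcsin(tx@a)))
    print('twist',np.arctan2(np.cross(ty,b)@a,ty@b))
    to(tuple(C+.002*a-.12*a),tuple(C+.002*a))
E
python3 plan.py
```

```text
-40 up [ 0.435 -0.125  0.892] descent 25.8 head -144.9 tcp [ 0.52  -0.115  0.214]
    [-0.08, 0.042, 0] [ 0.471 -0.114  0.089]
    [-0.08, -0.042, 0] [ 0.514 -0.185  0.1  ]
    [-0.08, 0.042, 0.04] [ 0.453 -0.119  0.125]
    [-0.08, -0.042, 0.04] [ 0.497 -0.19   0.136]
    [0.08, 0.042, 0] [ 0.589 -0.031  0.159]
    [0.08, -0.042, 0] [ 0.632 -0.102  0.169]
-55 up [ 0.553 -0.223  0.803] descent 33.5 head -130.1 tcp [ 0.492 -0.112  0.217]
    [-0.08, 0.042, 0] [ 0.466 -0.118  0.086]
    [-0.08, -0.042, 0] [ 0.52  -0.179  0.105]
    [-0.08, 0.042, 0.04] [ 0.444 -0.127  0.118]
    [-0.08, -0.042, 0.04] [ 0.498 -0.189  0.137]
    [0.08, 0.042, 0] [ 0.552 -0.016  0.174]
    [0.08, -0.042, 0] [ 0.606 -0.077  0.193]
-65 up [ 0.61  -0.3    0.733] descent 37.6 head -118.9 tcp [ 0.474 -0.114  0.217]
    [-0.08, 0.042, 0] [ 0.464 -0.121  0.083]
    [-0.08, -0.042, 0] [ 0.523 -0.175  0.108]
    [-0.08, 0.042, 0.04] [ 0.44  -0.133  0.112]
    [-0.08, -0.042, 0.04] [ 0.499 -0.188  0.138]
    [0.08, 0.042, 0] [ 0.525 -0.01   0.181]
    [0.08, -0.042, 0] [ 0.584 -0.064  0.206]
-75 up [ 0.649 -0.382  
[... 168 characters left out ...]
 0.04] [ 0.437 -0.14   0.106]
    [-0.08, -0.042, 0.04] [ 0.499 -0.187  0.138]
    [0.08, 0.042, 0] [ 0.497 -0.007  0.184]
    [0.08, -0.042, 0] [ 0.559 -0.054  0.216]
glue [0.748 0.207 0.131]
jar [0.72  0.416 0.084]
tape [0.415 0.142 0.059]
mis 0.7550030179491837
twist 0.6732183785079661
t 16.325 p [-0.1415  0.9772  0.4622] rpy [149.5 -31.7 140.5] q [ 99.6  41.   70.7  77.1  -4.9 146. ] a [-0.027  0.679 -0.734] ty [0.754 0.496 0.431] F [-0.4  0.1 -0.1]
(np.float64(0.5532035246262734), np.float64(0.2523608744405947), np.float64(0.18055320897888605)) [-996.3   42.6 -304.5]
(np.float64(0.5499457029724361), np.float64(0.33385829026371877), np.float64(0.09253299645798498)) [-996.3   42.6 -184.5]
```

Request:
apply_moves(motion=[{"jaw": 1,"xyz": [-25,1,-8],"twist": 0},{"jaw": 1,"xyz": [-70,3,-21],"twist": 0},{"jaw": 1,"xyz": [-120,5,-37],"twist": 0},{"jaw": 1,"xyz": [-170,7,-52],"twist": 0},{"jaw": 1,"xyz": [-220,9,-67],"twist": 0}])

```text
time: 16.95
ee_pos: [0.0132, 0.8149, 0.3992]
tcp_rot: [149.6, -31.7, 140.5]
wrist_force: [0.7, 0.7, 1.1]
opening: 0.0854
grasp_force: 0.0
```

Request:
apply_moves(motion=[{"jaw": 1,"xyz": [-50,2,-15],"twist": 0},{"jaw": 1,"xyz": [-100,4,-30],"twist": 0},{"jaw": 1,"xyz": [-150,6,-46],"twist": 0},{"jaw": 1,"xyz": [-200,8,-61],"twist": 0},{"jaw": 1,"xyz": [-250,10,-76],"twist": 0}])

```text
time: 17.58
ee_pos: [0.1865, 0.6333, 0.3282]
tcp_rot: [149.6, -31.7, 140.5]
wrist_force: [0.8, 0.6, 0.8]
opening: 0.0856
grasp_force: 0.0
```

```bash
python3 plan.py | tail -5
```

```text
mis 0.7517902563171447
twist 0.6729259850759638
t 17.575 p [0.1865 0.6333 0.3282] rpy [149.6 -31.7 140.5] q [ 66.8 -16.1 -12.1  54.1  17.  121.3] a [-0.027  0.679 -0.733] ty [0.754 0.496 0.431] F [0.8 0.6 0.8]
(np.float64(0.5532101610777926), np.float64(0.25236072780301116), np.float64(0.180552827322922)) [-524.5   24.  -160.4]
(np.float64(0.549945590490207), np.float64(0.3338582927491015), np.float64(0.09253300292673014)) [-524.5   24.   -40.4]
```

Request:
apply_moves(motion=[{"jaw": 1,"xyz": [-48,2,-15],"twist": 0.1},{"jaw": 1,"xyz": [-97,4,-30],"twist": 0.22},{"jaw": 1,"xyz": [-146,7,-45],"twist": 0.35},{"jaw": 1,"xyz": [-195,9,-60],"twist": 0.48},{"jaw": 1,"xyz": [-245,11,-75],"twist": 0.6}])

```text
time: 18.2
ee_pos: [0.3576, 0.4553, 0.2595]
tcp_rot: [175.6, -42.7, 98.8]
wrist_force: [0.6, -0.1, 0.6]
opening: 0.0853
grasp_force: 0.0
```

```bash
python3 plan.py | tail -5
```

```text
mis 0.7662681642595007
twist 0.06884336007923932
t 18.2 p [0.3576 0.4553 0.2595] rpy [175.6 -42.7  98.8] q [ 36.8 -18.2 -19.4  61.   34.1 128.4] a [-0.027  0.68  -0.733] ty [0.993 0.1   0.057] F [ 0.6 -0.1  0.6]
(np.float64(0.553183122445719), np.float64(0.2523131202845253), np.float64(0.18050972230328532)) [-223.   169.4  -85.3]
(np.float64(0.5499460487721065), np.float64(0.3338590996561945), np.float64(0.0925337335202833)) [-223.   169.4   34.7]
```

Request:
apply_moves(motion=[{"jaw": 1,"xyz": [-42,32,-18],"twist": 0.03},{"jaw": 1,"xyz": [-86,65,-35],"twist": 0.07},{"jaw": 1,"xyz": [-130,99,-52],"twist": 0.07},{"jaw": 1,"xyz": [-175,133,-69],"twist": 0.07},{"jaw": 1,"xyz": [-210,160,-82],"twist": 0.07}])

```text
time: 18.82
ee_pos: [0.5435, 0.2632, 0.1862]
tcp_rot: [179.2, -42.8, 93.5]
wrist_force: [-0.5, 0.3, -0.1]
opening: 0.0852
grasp_force: 0.0
```

Request:
apply_moves(motion=[{"jaw": 1,"xyz": [-13,9,-3],"twist": 0},{"jaw": 1,"xyz": [-13,9,-3],"twist": 0}])

```text
time: 19.08
ee_pos: [0.5521, 0.2537, 0.1798]
tcp_rot: [179.2, -42.8, 93.5]
wrist_force: [-0.6, 0.7, 0.7]
opening: 0.0849
grasp_force: 0.0
```

```bash
python3 plan.py | tail -5; python3 - <<'E'
from h import *
im,d,W=cloud('wrist');np.savez('c_w3',im=im,W=W);H=cv2.cvtColor(im,cv2.COLOR_RGB2HSV).astype(int);Z=W[...,2]
b=(H[...,0]>95)&(H[...,0]<125)&(H[...,1]>100)&(abs(W[...,0]-.55)<.08)
f=lambda m:cv2.minAreaRect((W[m][:,:2]*1000).astype(np.float32))
print(np.nanmedian(W[b],0))
t=b&(Z>np.nanpercentile(Z[b],90)-.004);print(t.sum(),np.nanmedian(Z[t]),f(t))
m=(Z>.09)&(Z<.12)&(abs(W[...,0]-.55)<.05)&(abs(W[...,1]-.33)<.06);print(m.sum(),f(m))
m=(Z>.038)&(Z<.05)&(abs(W[...,0]-.55)<.1)&(abs(W[...,1]-.33)<.06);print('walls',m.sum(),f(m))
cv2.imwrite('pics/w3.png',im[...,::-1])
E
```

```text
mis 0.7207526358254045
twist 0.0007357852525455562
t 19.075 p [0.5521 0.2537 0.1798] rpy [179.2 -42.8  93.5] q [ 7.3  4.9 -5.5 75.  42.6 95.9] a [-0.028  0.679 -0.733] ty [0.999 0.051 0.01 ] F [-0.6  0.7  0.7]
(np.float64(0.5532749362954315), np.float64(0.25234816831723794), np.float64(0.1805387697518231)) [-0.5  1.2 -1.5]
(np.float64(0.5499444926051622), np.float64(0.33385850562174174), np.float64(0.09253324119064707)) [ -0.5   1.2 118.5]
[0.55890374 0.36420007 0.10529678]
1998 0.10630936742808454 ((576.0884399414062, 436.8056335449219), (286.59429931640625, 37.44404983520508), 75.54964447021484)
3065 ((549.4639282226562, 332.02777099609375), (30.077091217041016, 85.04583740234375), 3.896477222442627)
walls 2704 ((538.910888671875, 331.2255859375), (160.36557006835938, 85.4209213256836), 4.240042209625244)
```

View pics/w3.png

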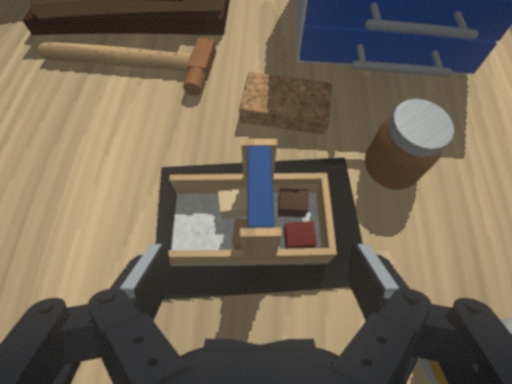

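Request:
apply_moves(motion=[{"jaw": 1,"xyz": [0,0.7,30],"twist": -0.01},{"jaw": 1,"xyz": [0,0.7,70],"twist": -0.01},{"jaw": 1,"xyz": [0,0.7,102],"twist": -0.01},{"jaw": 1,"xyz": [0,0.7,116],"twist": -0.01},{"jaw": 1,"xyz": [0,0.7,118],"twist": -0.01}])

```text
time: 19.75
ee_pos: [0.5487, 0.3352, 0.0946]
tcp_rot: [178.5, -42.8, 94.5]
wrist_force: [-0.7, -0.2, -0.4]
opening: 0.0851
grasp_force: 0.0
```

Request:
apply_moves(motion=[{"jaw": -1,"xyz": [0,0,0],"twist": 0},{"jaw": -1,"xyz": [0,0,0],"twist": 0},{"jaw": -1,"xyz": [0,0,0],"twist": 0},{"jaw": -1,"xyz": [0,0,0],"twist": 0},{"jaw": -1,"xyz": [0,0,0],"twist": 0}], grip_force=70)

```text
time: 20.38
ee_pos: [0.5499, 0.3341, 0.0947]
tcp_rot: [178.5, -42.8, 94.4]
wrist_force: [0.5, -2.5, 5.5]
opening: 0.0191
grasp_force: 68.5
```

```bash
sed -i 's/^psi=.*/psi=4.0; C=np.array([.5495,.332,.094])/' plan.py; cat > pour.py <<'E'
from plan import *
p,R,s=state(); a=R.apply([0,0,1]); print(s['opening'],s['grasp_force'],'p',p)
bc=np.array([.4786,-.170]); u=np.array([-.972,.233]); v=np.array([.233,.972])
ex=np.r_[bc-.008*u+.028*v,0]
T,up,tcp,w=plan(a,-65,[0,0,.109]); e=w([-.08,.02,.006]); lip=np.array([0,0,.109])+(ex-e)*[1,1,0]
print('lip',lip.round(4))
K=np.array([.5115,-.069])
g=[(x,y,z) for x in np.linspace(-.08,.08,17) for y in np.linspace(-.042,.042,13) for z in(0,)]
for phi in(0,-10,-20,-30,-40,-50,-60,-65,-70,-75):
    T,up,tcp,w=plan(a,phi,lip); G=np.array([w(q) for q in g]); n=np.hypot(*(G[:,:2]-K).T)
    k=G[n<.022,2]; print(phi,'tcp',(tcp+.002*a).round(4),'minz',G[:,2].min().round(3),'overknob',k.min().round(3) if len(k) else '-')
to((.55,.331,.20))
E
python3 pour.py
```

```text
0.019122772939781398 68.46992611885071 p [0.54992282 0.33411725 0.09474315]
lip [ 0.5069 -0.1575  0.109 ]
0 tcp [ 0.5967 -0.1499  0.1915] minz 0.103 overknob -
-10 tcp [ 0.5846 -0.1395  0.2015] minz 0.103 overknob -
-20 tcp [ 0.5703 -0.1309  0.21  ] minz 0.102 overknob -
-30 tcp [ 0.554  -0.1243  0.2167] minz 0.1 overknob -
-40 tcp [ 0.5364 -0.1199  0.2215] minz 0.098 overknob -
-50 tcp [ 0.5179 -0.1179  0.224 ] minz 0.096 overknob 0.127
-60 tcp [ 0.4991 -0.1182  0.2244] minz 0.093 overknob 0.128
-65 tcp [ 0.4898 -0.1193  0.2237] minz 0.092 overknob 0.128
-70 tcp [ 0.4807 -0.1209  0.2225] minz 0.09 overknob 0.134
-75 tcp [ 0.4717 -0.1231  0.2208] minz 0.089 overknob 0.134
t 20.375 p [0.5499 0.3341 0.0947] rpy [178.5 -42.8  94.4] q [ 15.3   6.6 -13.6  58.   41.5 105.9] a [-0.026  0.68  -0.733] ty [0.998 0.059 0.019] F [ 0.5 -2.5  5.5]
(0.55, 0.331, 0.2) [ 69.3   1.9 -79.3]
```

```bash
sed -i 's/bc-.008\*u+.028\*v/bc+.004*u+.020*v/; s/0,0,.109/0,0,.119/g' pour.py; python3 pour.py
```

```text
0.019122772939781398 68.46992611885071 p [0.54992282 0.33411725 0.09474315]
lip [ 0.4934 -0.1625  0.119 ]
0 tcp [ 0.5831 -0.1548  0.2015] minz 0.113 overknob -
-10 tcp [ 0.5711 -0.1445  0.2115] minz 0.113 overknob -
-20 tcp [ 0.5567 -0.1359  0.22  ] minz 0.112 overknob -
-30 tcp [ 0.5405 -0.1293  0.2267] minz 0.11 overknob -
-40 tcp [ 0.5228 -0.1249  0.2315] minz 0.108 overknob -
-50 tcp [ 0.5044 -0.1229  0.234 ] minz 0.106 overknob 0.142
-60 tcp [ 0.4856 -0.1232  0.2344] minz 0.103 overknob 0.144
-65 tcp [ 0.4763 -0.1242  0.2337] minz 0.102 overknob 0.15
-70 tcp [ 0.4671 -0.1259  0.2325] minz 0.1 overknob 0.153
-75 tcp [ 0.4582 -0.1281  0.2308] minz 0.099 overknob 0.162
t 20.375 p [0.5499 0.3341 0.0947] rpy [178.5 -42.8  94.4] q [ 15.3   6.6 -13.6  58.   41.5 105.9] a [-0.026  0.68  -0.733] ty [0.998 0.059 0.019] F [ 0.5 -2.5  5.5]
(0.55, 0.331, 0.2) [ 69.3   1.9 -79.3]
```

Request:
apply_moves(motion=[{"jaw": -1,"xyz": [7,0,-8],"twist": 0},{"jaw": -1,"xyz": [20,0,-23],"twist": 0},{"jaw": -1,"xyz": [38,1,-44],"twist": 0},{"jaw": -1,"xyz": [55,1,-65],"twist": 0},{"jaw": -1,"xyz": [68,2,-80],"twist": 0}])

```text
time: 21.0
ee_pos: [0.5498, 0.3296, 0.2003]
tcp_rot: [178.5, -42.8, 94.4]
wrist_force: [0.1, -0.7, -1.9]
opening: 0.019
grasp_force: 68.4
```

```bash
python3 - <<'E'
from h import *
p,R,s=state();print(s['opening'],s['grasp_force'])
to((.58,.1,.24),(.596,-.15,.24))
E
```

```text
0.01895315075939842 68.42670321464539
t 21.0 p [0.5498 0.3296 0.2003] rpy [178.5 -42.8  94.4] q [ 14.8   4.   -4.5  70.1  41.5 105.3] a [-0.027  0.679 -0.734] ty [0.998 0.06  0.019] F [ 0.1 -0.7 -1.9]
(0.58, 0.1, 0.24) [-142.8   17.1 -185.8]
(0.596, -0.15, 0.24) [-326.6   18.1 -356. ]
```

Request:
apply_moves(motion=[{"jaw": -1,"xyz": [-13,0,-13],"twist": 0},{"jaw": -1,"xyz": [-34,0,-34],"twist": 0},{"jaw": -1,"xyz": [-62,1,-63],"twist": 0},{"jaw": -1,"xyz": [-94,1,-95],"twist": 0},{"jaw": -1,"xyz": [-125,1,-127],"twist": 0}])

```text
time: 21.62
ee_pos: [0.5611, 0.1508, 0.2074]
tcp_rot: [178.6, -42.8, 94.5]
wrist_force: [2.2, 0.7, -3.0]
opening: 0.0192
grasp_force: 68.6
```

Request:
apply_moves(motion=[{"jaw": -1,"xyz": [-32,0,-32],"twist": 0},{"jaw": -1,"xyz": [-63,1,-64],"twist": 0},{"jaw": -1,"xyz": [-95,1,-96],"twist": 0},{"jaw": -1,"xyz": [-127,1,-128],"twist": 0},{"jaw": -1,"xyz": [-158,2,-160],"twist": 0}])

```text
time: 22.25
ee_pos: [0.5762, -0.0724, 0.2177]
tcp_rot: [178.7, -43.0, 94.3]
wrist_force: [-0.3, 8.0, -1.8]
opening: 0.0191
grasp_force: 68.5
```

Request:
apply_moves(motion=[{"jaw": -1,"xyz": [-27,0,-27],"twist": 0},{"jaw": -1,"xyz": [-45,1,-45],"twist": 0},{"jaw": -1,"xyz": [-55,1,-55],"twist": 0},{"jaw": -1,"xyz": [-59,1,-59],"twist": 0},{"jaw": -1,"xyz": [-59,1,-59],"twist": 0}])

```text
time: 22.88
ee_pos: [0.5826, -0.1549, 0.2204]
tcp_rot: [178.6, -42.8, 94.4]
wrist_force: [0.8, 0.2, -1.5]
opening: 0.0187
grasp_force: 69.0
```

```bash
cat >> pour.py <<'E'
print('---');pts=[]
for phi in np.linspace(0,-70,15):
    T,up,tcp,w=plan(a,phi,lip); pts.append(tcp+.002*a+[0,0,.002])
for i in(0,5,10):
    Rk=Ro.from_rotvec(np.radians(-5*i)*a)*R; base=p if i==0 else pts[i]
    print([(np.round(Rk.inv().apply(q-base)*1000,1).tolist()) for q in pts[i+1:i+6]])
b=cv2.imwrite('pics/s4.png',cv2.resize(camera('scene')[0][60:330,100:440,::-1],(680,540)))
E
python3 pour.py | sed -n '/---/,$p'
```

```text
---
[[-3.7, -5.0, 12.4], [3.6, -11.0, 12.4], [10.3, -17.5, 12.4], [16.4, -24.6, 12.4], [21.9, -32.3, 12.4]]
[[7.8, -5.3, -0.0], [15.0, -11.2, -0.0], [21.8, -17.8, -0.0], [27.9, -24.9, 0.0], [33.4, -32.5, -0.0]]
[[7.8, -5.3, -0.0], [15.0, -11.2, 0.0], [21.8, -17.8, 0.0], [27.9, -24.9, 0.0]]
```

View pics/s4.png

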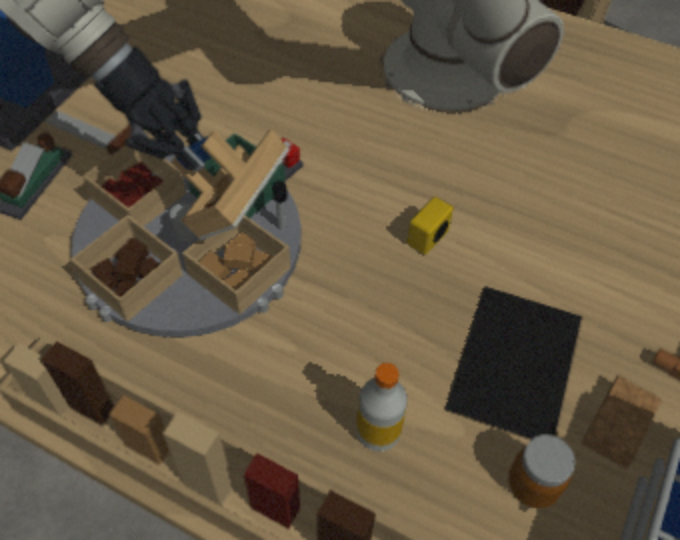

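```bash
python3 - <<'E'
from h import *
im,d,W=cloud('wrist');np.savez('c_w5',im=im,W=W);H=cv2.cvtColor(im,cv2.COLOR_RGB2HSV).astype(int)
b=(H[...,0]>95)&(H[...,0]<125)&(H[...,1]>100)&(d<.35)
P=W[b];c=np.median(P,0);print(c,np.percentile(P,[2,98],axis=0).round(3),np.linalg.svd(P-P.mean(0))[2].round(3) if len(P)<5000 else np.linalg.eigh(np.cov(P.T))[1].T.round(3))
cv2.imwrite('pics/w5.png',im[...,::-1])
E
```

```text
Traceback (most recent call last):
numpy.linalg.LinAlgError: Eigenvalues did not converge
```

```bash
python3 - <<'E'
from h import *
z=np.load('c_w5.npz');im,W=z['im'],z['W'];H=cv2.cvtColor(im,cv2.COLOR_RGB2HSV).astype(int)
b=(H[...,0]>95)&(H[...,0]<125)&(H[...,1]>100)&(W[...,2]>.15)&~np.isnan(W[...,0])
P=W[b];print(len(P),np.median(P,0).round(3),np.percentile(P,[2,98],axis=0).round(3));print(np.linalg.eigh(np.cov(P.T))[1].T.round(3))
cv2.imwrite('pics/w5.png',im[...,::-1])
E
```

```text
6166 [ 0.583 -0.156  0.236] [[ 0.574 -0.182  0.211]
 [ 0.592 -0.135  0.256]]
[[ 0.013 -0.697  0.717]
 [ 0.999  0.039  0.02 ]
 [-0.042  0.716  0.697]]
```

View pics/w5.png

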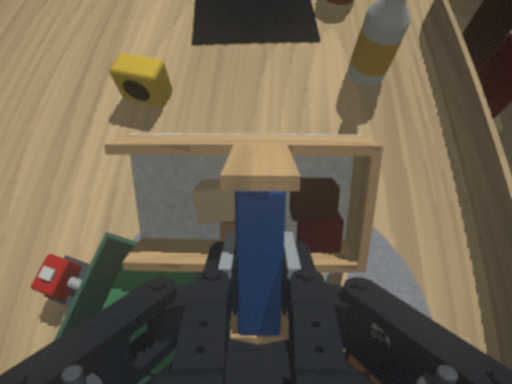

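The tray has rolled about 44° in the grip (bar axis now square to the tool, +y side up). All the pieces lie against its –y wall, and the open end is level. Twisting by about –80° now swings the open end straight downhill, so I'll re-plan the pour from this pose.

```bash
cat > pour2.py <<'E'
from h import *
import sys
T0=Ro.from_matrix(np.array([[.999,.039,.02],[-.042,.716,.697],[.013,-.697,.717]]).T)
p,R,s=state(); a=R.apply([0,0,1]); P0=np.array([.5826,-.1549,.2204]); G=-.002*a
bc=np.array([.4786,-.170]); u=np.array([-.972,.233,0]); v=np.array([.233,.972,0]); K=np.array([.5115,-.069])
zex=.118
def tcp(phi,y=-.01):
    Q=Ro.from_rotvec(np.radians(phi)*a); T=Q*T0
    ex=np.r_[bc,zex]+(-.002)*u+.026*v
    return ex-T.apply(np.array([-.08,y,.006])-[.01,0,.09])-G,T
g=np.array([(x,y,0) for x in np.linspace(-.08,.08,17) for y in np.linspace(-.042,.042,13)])-[.01,0,.09]
phis=[0,-10,-20,-30,-40,-48,-56,-64,-72,-80,-80]; pts=[]
for f in phis:
    t,T=tcp(f); W=t+G+T.apply(g); n=np.hypot(*(W[:,:2]-K).T)<.022; d=T.apply([-1,0,0]); pts.append(t)
    lp=T.apply(np.array([[-.08,-.036,.006],[-.08,.036,.006]])-[.01,0,.09])+t+G
    uv=[(np.round((q-np.r_[bc,0])@u*1000),np.round((q-np.r_[bc,0])@v*1000),round(q[2]*1000)) for q in lp]
    print(f,'tcp',t.round(3),'minz',W[:,2].min().round(3),'knob',W[n,2].min().round(3) if n.any() else '-','desc',np.degrees(np.arcsin(-d[2])).round(),'head',np.degrees(np.arctan2(d[1],d[0])).round(),'lip uvz',uv)
print('first',np.round(R.inv().apply(pts[0]-p)*1000,1))
for i in(0,5):
    Rk=Ro.from_rotvec(np.radians(phis[i])*a)*R
    print([np.r_[np.round(Rk.inv().apply(pts[j]-pts[i])*1000,1),np.round(np.radians(phis[j]-phis[i]),3)].tolist() for j in range(i+1,i+6)])
E
python3 pour2.py
```

```text
0 tcp [ 0.577 -0.192  0.186] minz 0.091 knob - desc 1.0 head -178.0 lip uvz [(np.float64(-7.0), np.float64(8.0), 100), (np.float64(8.0), np.float64(58.0), 150)]
-10 tcp [ 0.574 -0.181  0.196] minz 0.092 knob - desc 8.0 head -170.0 lip uvz [(np.float64(-12.0), np.float64(10.0), 100), (np.float64(15.0), np.float64(55.0), 150)]
-20 tcp [ 0.568 -0.17   0.206] minz 0.093 knob - desc 15.0 head -163.0 lip uvz [(np.float64(-16.0), np.float64(12.0), 101), (np.float64(22.0), np.float64(51.0), 148)]
-30 tcp [ 0.559 -0.161  0.215] minz 0.094 knob 0.162 desc 21.0 head -155.0 lip uvz [(np.float64(-19.0), np.float64(14.0), 102), (np.float64(28.0), np.float64(47.0), 146)]
-40 tcp [ 0.549 -0.153  0.223] minz 0.097 knob 0.162 desc 27.0 head -146.0 lip uvz [(np.float64(-22.0), np.float64(17.0), 104), (np.float64(34.0), np.float64(42.0), 142)]
-48 tcp [ 0.539 -0.147  0.228] minz 0.099 knob 0.161 desc 31.0 head -138.0 lip uvz [(np.float64(-24.0), np.float64(20.0), 106), (np.float64(37.0), np.float64(37.0), 139)]
-56 tcp [ 0.528 -0.143  0.233] minz 0.101 knob 0.164 desc 35.0 head -130.0 lip uvz [(np.float
[... 368 characters left out ...]
), 112), (np.float64(43.0), np.float64(23.0), 128)]
-80 tcp [ 0.493 -0.137  0.24 ] minz 0.11 knob 0.165 desc 43.0 head -100.0 lip uvz [(np.float64(-27.0), np.float64(30.0), 115), (np.float64(43.0), np.float64(18.0), 124)]
-80 tcp [ 0.493 -0.137  0.24 ] minz 0.11 knob 0.165 desc 43.0 head -100.0 lip uvz [(np.float64(-27.0), np.float64(30.0), 115), (np.float64(43.0), np.float64(18.0), 124)]
first [-50.8  -8.3   0.5]
[[15.3, -2.5, -0.0, -0.175], [30.0, -7.6, 0.0, -0.349], [43.5, -15.2, -0.0, -0.524], [55.5, -25.1, -0.0, -0.698], [63.8, -34.4, -0.0, -0.838]]
[[12.3, -1.8, 0.0, -0.14], [24.2, -5.3, 0.0, -0.279], [35.5, -10.4, 0.0, -0.419], [46.0, -17.0, -0.0, -0.559], [46.0, -17.0, -0.0, -0.559]]
```

Request:
apply_moves(motion=[{"jaw": -1,"xyz": [-8,-1,0],"twist": 0},{"jaw": -1,"xyz": [-24,-4,-1],"twist": 0},{"jaw": -1,"xyz": [-40,-7,-2],"twist": 0},{"jaw": -1,"xyz": [-47.5,-8,-3],"twist": 0}], grip_force=110)

```text
time: 23.48
ee_pos: [0.5769, -0.1936, 0.1887]
tcp_rot: [178.7, -42.9, 94.3]
wrist_force: [0.1, -0.0, -2.7]
opening: 0.0187
grasp_force: 107.5
```

Request:
apply_moves(motion=[{"jaw": -1,"xyz": [15,-2.5,0],"twist": -0.175},{"jaw": -1,"xyz": [30,-7.5,0],"twist": -0.349},{"jaw": -1,"xyz": [43.5,-15,0],"twist": -0.524},{"jaw": -1,"xyz": [55.5,-25,0],"twist": -0.698},{"jaw": -1,"xyz": [64,-34.5,0],"twist": -0.838}])

```text
time: 24.1
ee_pos: [0.539, -0.1477, 0.2333]
tcp_rot: [144.7, -26.0, 150.6]
wrist_force: [0.5, 0.1, -2.5]
opening: 0.0184
grasp_force: 107.7
```

Request:
apply_moves(motion=[{"jaw": -1,"xyz": [12,-2,0],"twist": -0.14},{"jaw": -1,"xyz": [24,-5,0],"twist": -0.28},{"jaw": -1,"xyz": [35.5,-10.5,0],"twist": -0.42},{"jaw": -1,"xyz": [46,-17,0],"twist": -0.56},{"jaw": -1,"xyz": [46,-17,0],"twist": -0.56}])

```text
time: 24.72
ee_pos: [0.4925, -0.1375, 0.2449]
tcp_rot: [137.5, -5.7, 176.1]
wrist_force: [-0.1, -0.5, -1.3]
opening: 0.0179
grasp_force: 107.8
```

```bash
python3 - <<'E'
from h import *
to()
im=camera('wrist')[0];s=camera('scene')[0]
cv2.imwrite('pics/p6.png',np.hstack([cv2.resize(im[...,::-1],(420,315)),cv2.resize(s[70:250,110:350,::-1],(380,315))]))
E
```

```text
t 24.725 p [ 0.4925 -0.1375  0.2449] rpy [137.5  -5.7 176.1] q [-32.6  19.6  17.  115.3  33.9 -35.1] a [-0.026  0.679 -0.733] ty [0.117 0.731 0.673] F [-0.1 -0.5 -1.3]
```

View pics/p6.png

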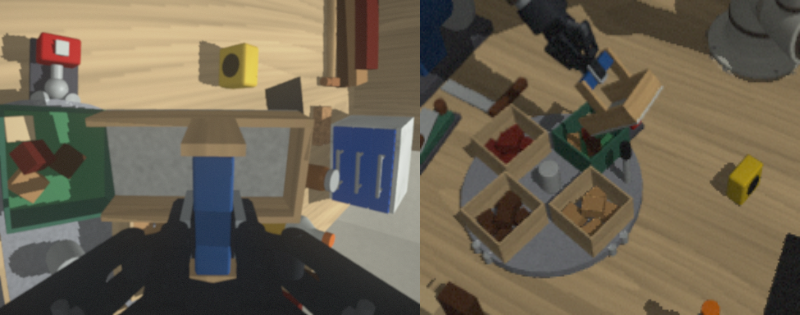

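```bash
cat > seq.py <<'E'
from h import *
def seq(way,n,tw,ramp=True):
    """rows along polyline way with n rows per leg, twist tw shared per leg; prints calls of 5"""
    p,R,s=state(); a=R.apply([0,0,1]); P=[p];F=[0.]
    for w,k,t in zip(way,n,tw):
        p0,f0=P[-1],F[-1]
        for i in range(1,k+1): P.append(p0+(np.array(w)-p0)*i/k);F.append(f0+t*i/k)
    for i in range(0,len(P)-1,5):
        Rk=Ro.from_rotvec(F[i]*a)*R
        print([np.r_[np.round(Rk.inv().apply(P[j]-P[i])*1000,0),np.round(F[j]-F[i],3)].tolist() for j in range(i+1,min(i+6,len(P)))])
E
python3 - <<'E'
from seq import *
from b import *
seq([(.4925,-.1375,.27),(.50,-.12,.305),(.5546,.20,.24),(.5546,.255,.17)],[1,1,9,4],[0,.1,1.298,0])
E
```

```text
[[3.0, 17.0, -19.0, 0.0], [0.0, 54.0, -33.0, 0.1], [-4.0, 76.0, -3.0, 0.244], [-8.0, 98.0, 26.0, 0.388], [-12.0, 120.0, 55.0, 0.533]]
[[7.0, 21.0, 29.0, 0.144], [15.0, 42.0, 59.0, 0.288], [22.0, 63.0, 88.0, 0.433], [30.0, 84.0, 117.0, 0.577], [37.0, 105.0, 146.0, 0.721]]
[[19.0, 11.0, 29.0, 0.144], [18.0, 11.0, 51.0, 0.144], [16.0, 11.0, 74.0, 0.144], [14.0, 12.0, 96.0, 0.144], [12.0, 12.0, 118.0, 0.144]]
```

Request:
apply_moves(motion=[{"jaw": -1,"xyz": [3,17,-19],"twist": 0},{"jaw": -1,"xyz": [0,50,-33],"twist": 0.1},{"jaw": -1,"xyz": [-4,76,-3],"twist": 0.244},{"jaw": -1,"xyz": [-8,98,26],"twist": 0.388},{"jaw": -1,"xyz": [-12,120,55],"twist": 0.533}])

```text
time: 25.45
ee_pos: [0.5177, -0.0118, 0.2833]
tcp_rot: [144.3, -25.5, 151.3]
wrist_force: [0.7, -0.0, -1.6]
opening: 0.0183
grasp_force: 107.8
```

Request:
apply_moves(motion=[{"jaw": -1,"xyz": [7,21,29],"twist": 0.144},{"jaw": -1,"xyz": [15,42,59],"twist": 0.288},{"jaw": -1,"xyz": [22,63,88],"twist": 0.433},{"jaw": -1,"xyz": [30,84,117],"twist": 0.577},{"jaw": -1,"xyz": [37,105,146],"twist": 0.721}])

```text
time: 26.08
ee_pos: [0.5475, 0.166, 0.2477]
tcp_rot: [171.4, -42.1, 105.0]
wrist_force: [0.2, -0.2, -2.2]
opening: 0.0181
grasp_force: 107.8
```

Request:
apply_moves(motion=[{"jaw": -1,"xyz": [19,11,29],"twist": 0.144},{"jaw": -1,"xyz": [18,11,51],"twist": 0.144},{"jaw": -1,"xyz": [16,11,74],"twist": 0.144},{"jaw": -1,"xyz": [14,12,92],"twist": 0.144},{"jaw": -1,"xyz": [14,12,96],"twist": 0.144}])

```text
time: 26.7
ee_pos: [0.5531, 0.2425, 0.1871]
tcp_rot: [178.8, -42.8, 94.2]
wrist_force: [-0.3, 0.2, -1.3]
opening: 0.0186
grasp_force: 107.8
```

```bash
python3 - <<'E'
from h import *
to((.5546,.26,.15),(.5546,.26,.11))
p,R,s=state()
im,d,W=cloud('wrist');H=cv2.cvtColor(im,cv2.COLOR_RGB2HSV).astype(int)
b=(H[...,0]>95)&(H[...,0]<125)&(H[...,1]>100)&~np.isnan(W[...,0])&(np.linalg.norm(W-p,axis=2)<.06)
P=W[b];print('bar',np.median(P,0).round(3),np.linalg.eigh(np.cov(P.T))[1].T.round(3))
s=camera('scene')[0]
cv2.imwrite('pics/p7.png',np.hstack([cv2.resize(im[...,::-1],(400,300)),cv2.resize(s[80:230,120:320,::-1],(400,300))]))
E
```

```text
t 26.7 p [0.5531 0.2425 0.1871] rpy [178.8 -42.8  94.2] q [ 6.2  5.2 -4.4 77.  42.7 93.7] a [-0.029  0.679 -0.733] ty [0.998 0.059 0.015] F [-0.3  0.2 -1.3]
(0.5546, 0.26, 0.15) [-12.5   2.   39.1]
(0.5546, 0.26, 0.11) [-39.7   1.4  68.4]
bar [0.553 0.242 0.203] [[ 0.026 -0.696  0.717]
 [ 0.999  0.052  0.014]
 [-0.047  0.716  0.697]]
```

View pics/p7.png

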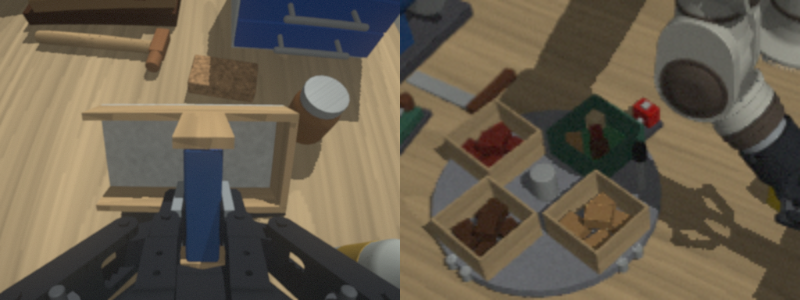

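Request:
apply_moves(motion=[{"jaw": -1,"xyz": [-6,1,18],"twist": 0},{"jaw": -1,"xyz": [-18,2,42],"twist": 0},{"jaw": -1,"xyz": [-29,2,57],"twist": 0},{"jaw": -1,"xyz": [-35,2,63],"twist": 0},{"jaw": -1,"xyz": [-35,2,63],"twist": 0}])

```text
time: 27.42
ee_pos: [0.556, 0.2588, 0.1186]
tcp_rot: [178.6, -42.8, 94.3]
wrist_force: [0.1, -1.3, -0.8]
opening: 0.0181
grasp_force: 107.8
```

Request:
apply_moves(motion=[{"jaw": -1,"xyz": [0,0,0],"twist": 0},{"jaw": -1,"xyz": [0,0,0],"twist": 0},{"jaw": -1,"xyz": [0,0,0],"twist": 0}], grip_force=20)

```text
time: 27.8
ee_pos: [0.556, 0.2592, 0.1189]
tcp_rot: [178.5, -42.8, 94.4]
wrist_force: [-0.3, -0.3, -2.3]
opening: 0.018
grasp_force: 107.8
```

```bash
cat > bar.py <<'E'
from h import *
def bar():
    p,R,s=state()
    im,d,W=cloud('wrist');H=cv2.cvtColor(im,cv2.COLOR_RGB2HSV).astype(int)
    b=(H[...,0]>95)&(H[...,0]<125)&(H[...,1]>100)&~np.isnan(W[...,0])&(np.linalg.norm(W-p,axis=2)<.06)
    P=W[b];e=np.linalg.eigh(np.cov(P.T))[1].T;print('bar',np.median(P,0).round(3),e[2].round(3),'roll',np.degrees(np.arctan2(e[2][2],e[2][1])).round(1),s['opening'],s['grasp_force'])
    return im,W
if __name__=='__main__':
    to((.5546,.26,.105),(.5495,.335,.094)); bar()
E
python3 bar.py
```

```text
t 27.8 p [0.556  0.2592 0.1189] rpy [178.5 -42.8  94.4] q [  7.8   6.7 -10.4  67.8  42.6  95.9] a [-0.027  0.679 -0.733] ty [0.998 0.06  0.019] F [-0.3 -0.3 -2.3]
(0.5546, 0.26, 0.105) [-8.8 -1.6 10.8]
(0.5495, 0.335, 0.094) [38.9 -2.5 70. ]
bar [0.556 0.257 0.134] [-0.057  0.714  0.698] roll 44.3 0.018004750647842765 107.82554626464844
```

Request:
apply_moves(motion=[{"jaw": -1,"xyz": [-6,0,7],"twist": 0},{"jaw": -1,"xyz": [-11,0,12],"twist": 0},{"jaw": -1,"xyz": [-12,0,13],"twist": 0},{"jaw": -0.56,"xyz": [-12,0,13],"twist": 0},{"jaw": -0.56,"xyz": [-12,0,13],"twist": 0}], grip_force=20)

```text
time: 28.48
ee_pos: [0.5563, 0.2593, 0.101]
tcp_rot: [178.5, -42.8, 94.4]
wrist_force: [-0.0, -0.7, -1.7]
opening: 0.019
grasp_force: 62.1
```

```bash
python3 bar.py
```

```text
t 28.475 p [0.5563 0.2593 0.101 ] rpy [178.5 -42.8  94.4] q [  7.8   7.4 -11.7  65.8  42.6  95.9] a [-0.027  0.68  -0.733] ty [0.998 0.06  0.019] F [-0.  -0.7 -1.7]
(0.5546, 0.26, 0.105) [ 3.4 -1.6 -2.4]
(0.5495, 0.335, 0.094) [51.  -2.4 56.8]
bar [0.557 0.259 0.117] [-0.049  0.716  0.697] roll 44.2 0.018957079707904147 62.11150288581848
```

Request:
apply_moves(motion=[{"jaw": -0.535,"xyz": [0,0,0],"twist": 0},{"jaw": -0.535,"xyz": [-3,0,3],"twist": 0},{"jaw": -0.535,"xyz": [-5,0,5],"twist": 0},{"jaw": -0.535,"xyz": [3,0,10],"twist": 0},{"jaw": -0.535,"xyz": [11.5,0,15],"twist": 0}])

```text
time: 29.15
ee_pos: [0.5559, 0.2781, 0.0992]
tcp_rot: [178.4, -42.9, 94.5]
wrist_force: [0.9, -1.2, 1.8]
opening: 0.0199
grasp_force: 15.0
```

```bash
python3 bar.py
```

```text
t 29.15 p [0.5559 0.2781 0.0992] rpy [178.4 -42.9  94.5] q [  9.7   7.1 -12.3  63.6  42.5  98.5] a [-0.025  0.681 -0.732] ty [0.998 0.059 0.021] F [ 0.9 -1.2  1.8]
(0.5546, 0.26, 0.105) [ -9.2  -2.3 -16.5]
(0.5495, 0.335, 0.094) [38.3 -3.2 42.7]
bar [0.556 0.278 0.115] [-0.052  0.894  0.444] roll 26.4 0.01988699426732362 14.988472759723663
```

Request:
apply_moves(motion=[{"jaw": -0.535,"xyz": [7,0,6],"twist": 0},{"jaw": -0.535,"xyz": [14,-0.5,12.5],"twist": 0},{"jaw": -0.535,"xyz": [20,-1,19.5],"twist": 0},{"jaw": -0.535,"xyz": [26,-1.5,26.5],"twist": 0},{"jaw": -0.535,"xyz": [31,-2,33],"twist": 0}])

```text
time: 29.82
ee_pos: [0.5498, 0.3232, 0.0933]
tcp_rot: [178.7, -42.8, 94.3]
wrist_force: [0.4, -1.0, -1.4]
opening: 0.0201
grasp_force: 6.9
```

```bash
python3 bar.py
```

```text
t 29.825 p [0.5498 0.3232 0.0933] rpy [178.7 -42.8  94.3] q [ 14.2   6.7 -13.6  59.   41.7 104.5] a [-0.028  0.679 -0.734] ty [0.998 0.06  0.017] F [ 0.4 -1.  -1.4]
(0.5546, 0.26, 0.105) [-38.6   1.2 -51.6]
(0.5495, 0.335, 0.094) [9.1 0.5 7.5]
bar [0.55  0.321 0.108] [-0.058  0.998  0.002] roll 0.1 0.02010333186451369 6.884950026869774
```

Request:
apply_moves(motion=[{"jaw": -0.3,"xyz": [0,0,0],"twist": 0},{"jaw": 0.3,"xyz": [0,0,0],"twist": 0},{"jaw": 1,"xyz": [0,0,0],"twist": 0},{"jaw": 1,"xyz": [0,0,-5],"twist": 0},{"jaw": 1,"xyz": [0,0,-30],"twist": 0}])

```text
time: 30.5
ee_pos: [0.5505, 0.3022, 0.1157]
tcp_rot: [178.7, -42.8, 94.4]
wrist_force: [0.0, -0.6, -0.0]
opening: 0.0852
grasp_force: 0.0
```

Request:
apply_moves(motion=[{"jaw": 1,"xyz": [0,0,-40],"twist": 0},{"jaw": 1,"xyz": [0,0,-85],"twist": 0},{"jaw": 1,"xyz": [0,0,-130],"twist": 0},{"jaw": 1,"xyz": [0,0,-160],"twist": 0},{"jaw": 1,"xyz": [0,0,-170],"twist": 0}])

```text
time: 31.12
ee_pos: [0.5566, 0.1857, 0.2427]
tcp_rot: [178.4, -42.8, 94.4]
wrist_force: [0.8, 0.6, -0.6]
opening: 0.085
grasp_force: 0.0
```

```bash
python3 - <<'E'
from h import *
to()
im,d,W=cloud('wrist');Z=W[...,2];H=cv2.cvtColor(im,cv2.COLOR_RGB2HSV).astype(int)
f=lambda m:np.round(np.hstack([np.ravel(x) for x in cv2.minAreaRect((W[m][:,:2]*1000).astype(np.float32))]),1)
t=(abs(W[...,0]-.55)<.12)&(abs(W[...,1]-.33)<.1)
m=t&(Z>.038)&(Z<.05)&(abs(W[...,1]-.33)<.06);print('walls',f(m),Z[m].std())
print('bar',f(t&(Z>.095)&(Z<.12)))
print('mat',f(t&(H[...,2]<50)&(Z<.01)))
import b
s=b.binfit()
cv2.imwrite('pics/p8.png',np.hstack([cv2.resize(im[...,::-1],(400,300)),cv2.resize(s[80:290,120:400,::-1],(400,300))]))
E
```

```text
t 31.125 p [0.5566 0.1857 0.2427] rpy [178.4 -42.8  94.4] q [ 0.4  6.4  3.1 88.2 42.8 86. ] a [-0.024  0.68  -0.733] ty [0.998 0.058 0.021] F [ 0.8  0.6 -0.6]
walls [540.1 326.6 159.8  85.3   3.4] 0.001994561751698167
bar [550.8 327.2  30.   84.9   3.5]
mat [548.8 335.9 214.4 147.4   7. ]
90 ((479.8283386230469, -170.80218505859375), (109.51458740234375, 111.24996948242188), 76.22550201416016)
knob 46 [ 0.51427948 -0.06935399  0.12589896]
```

View pics/p8.png

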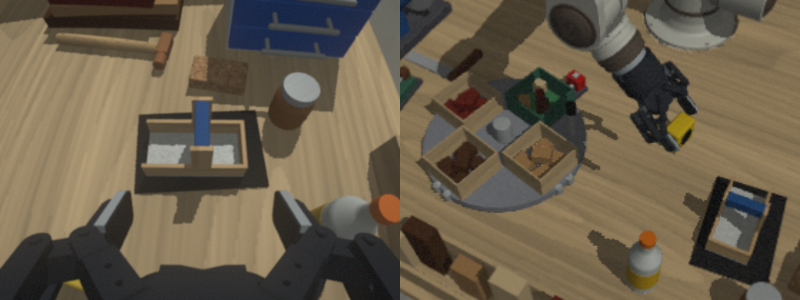

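The tray is empty and flat on the mat (left view, about 193,150). The sorter is still at its detent with the offcuts in the green bin (right view, 540,98), so I'm handing the job in.

```bash
python3 -c "
from h import *
print(bot.job_done())"
```

```text
the job is handed in; nothing more can be done
None
```

I turned the sorter clockwise until the green bin faced the plunger and let go of the knob. I then tipped the offcuts into the green bin, put the empty tray back flat on its mat about 5 mm from where it started, and handed the job in at 31 s. The camera views showed no piece elsewhere, but I didn't count all four in the bin in one clear view.

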